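# Set up the trim feed guide

## Robot

A 6-joint arm with a two-finger parallel gripper is mounted at the origin on a cart in front of the work surface, level with it; the furniture and walls round the work are solid. World frame = base frame: x ahead of the robot, y to its left, z up, the work surface at z = 0. Lengths are in m, angles in degrees, forces in N, time in s.
With the tool pointing down it reaches from about 0.375 to 0.9 m from the base axis. Payload 3.1 kg.
Tool frame: the origin (TCP) lies on the centre line of the jaws, within the pads' length; the fingertips stand 25 mm ahead of it and the grasp point (between the pads) lies 6 mm ahead of it; z points along the fingers, y is the line along which they close (so a half turn about z gives the same grasp; the last joint's range is limited). The gripper opens to 87 mm and grips with 3 to 60 N. Pads are 19 mm wide; open, the fingers measure 117 mm over their backs; the gripper's body (75 mm by 190 mm) begins 51 mm behind the grasp point.
Start: joints at [-82.993, 30.224, 82.088, -0, 67.689, -10.227], TCP at [0.185, -0.597, 0.248] pointing down, gripper open.
Joint ranges: [-176.69, 176.69], [-43.24, 126.21], [12.49, 139.97], [-82, 262], [0, 151.66], [-163.58, 163.58]. Speed limits (degrees/s): [159.86, 159.86, 180, 180, 180, 180].

## Interface

Orientations are given as a 3x3 rotation matrix whose columns are the frame's x, y, z axes.
In Python, from rig import * gives the robot as it stands.
- The arm moves only by the tool step_arm, never from a script. Its argument "steps" is a list of rows, each a list of 7 numbers: the shift along the tool's x, y, z normalised to -1 to 1, where 1 is 0.3 m, then the turn, a rotation vector about the tool's x, y, z normalised to -1 to 1, where 1 is 45 degrees, then the gripper's target within -1 to 1 (shut at 1, half-way at 0, fully open at -1). A call has 1 to 8 rows; each row is the pose to reach, as a shift and turn from the pose commanded when the call began, along the tool's axes at that moment; what a row does not reach only later rows make up. A row lasts 1/12 s, in which the tool goes at most 41.7 mm and 7.16 degrees, less where a joint would pass 70% of its speed; a pose out of reach is approached as far as the arm can. A call with a number of a shift or a turn outside -1 to 1 is refused whole. A call with a gripper value outside its range is refused whole. The fingers move at their own pace and stop on an object; the grip force is fixed at half the most. Time passes only in rows, so rows that repeat a pose let the fingers close. It gives the time, the measured TCP pose, the force, the opening and the grip force at its end, in the units of the state.
- read_state(): the state, without advancing time (a new reading comes with each control period).
- capture(name): name is "scene" or "top" or "wrist"; returns a dict with "image" (420x560x3 uint8, red, green, blue), "vertical_fov" (degrees; the focal length in pixels is half the picture's height over the tangent of half this angle, whatever the lens; pixels are square), "cx", "cy" (the principal point, pixels), "world_from_camera" (4x4, takes a point from camera to world coordinates); the wrist camera has in their place "T_tool_cam" (4x4, takes a point from camera to tool coordinates, whose origin is the TCP and whose axes are the flange's). Camera axes: x right, y down, z forward; pixel columns grow to the right and rows downward; lengths in m; the calibration is good to about 2 mm. A picture is of the moment at which its call begins: read the wrist's pose just before it. There is no depth.
- hand_in(): hands the job in; it is judged then, once.
The state is a dict: "time_s": time; "joint_positions": joint angles; "qvel": joint speeds; "tau": joint torques, N m; "position": TCP position; "tcp_rot": TCP orientation; "force": force on the tool from outside, world axes, zero at the start; "moment": the same for the moment, N m; "opening": opening from 0.0 (shut) to 1.0 (fully open); "grasp_force": force on a finger pad.
Only numpy, scipy, OpenCV 4.12 (cv2) and the standard library are available. Lean on these libraries where they do the work, as an engineer would, in place of code of your own. Each camera call takes 0.05 s, during which the arm holds its last target. There are 200 camera calls.

## Task

Set up the feed guide for the edge trim: first swing its folding leg out until it clicks home in its end detent. Then thread every spindle that lies on the bench through a pair of facing bores in the two cheeks, from the side where the spindles lie, until its head is up against the cheek, and last tighten the clamp screw clockwise until the indicator tab has popped out. Leave the other things on the bench alone.

Things in the scene. Friction and masses are not known exactly. Their poses are not given: they have to be found in the camera images.
- guide: Fixed feed guide: base plate 10 mm thick with two upright dark steel cheeks, each 190 mm wide (x), 12 mm thick, 115 mm high (a bar on the far, -y cheek reaches 123 mm), 90 mm clear between them. Origin on the bench under the middle of the gap; z up, x along the row of bores, y along the bore axes, +y to the side where the spindles lie. Cheeks: y = 45 to 57 mm and -57 to -45 mm.
- near_bore (a point): Centre of the middle bore at the outer face of the near (+y) cheek, at x 0, y 57, z 85 mm of the guide; axes as the guide's. Each cheek has three through bores of 20 mm diameter, edges chamfered 2 mm, at x = -60, 0 and 60 mm, all 85 mm above the bench. Bores of equal x face each other; a spindle may go in any pair.
- far_bore (a point): The same for the far (-y) cheek: centre of its middle bore at the outer face, x 0, y -57, z 85 mm of the guide. When a spindle is home its shoulder touches the near cheek's outer face and its nose stands 26 mm out of this far face.
- spindle_a: Steel spindle, 0.1 to 0.16 kg: round shaft 16 mm in diameter, 140 mm long (the last 10 mm taper to a 7 mm nose), with a black head. Origin on the shaft axis at the shoulder where shaft meets head; x along the shaft to the nose; head x -45 to 0, y -12 to 12, z -8 to 16 mm. Starts lying level on the bench, z up, origin 8 mm above it. Absent in some runs.
- spindle_b: Spindle, the same as spindle_a in every way. Absent in some runs.
- spindle_c: Spindle, the same as spindle_a in every way. Absent in some runs.
- spindle_a_nose (a point): Tip of the nose of spindle_a, on its axis 140 mm from the shoulder.
- spindle_b_nose (a point): Tip of the nose of spindle_b, on its axis 140 mm from the shoulder.
- spindle_c_nose (a point): Tip of the nose of spindle_c, on its axis 140 mm from the shoulder.
- leg (a joint): Angle of the folding leg about its upright hinge: 0 = folded along the far cheek (starts at 0 to 0.25), 1.5 to 1.57 = seated in its detent, stop at 1.57. Grows counter-clockwise from above: the post swings from the guide's -x side of the hinge to its -y side. A sprung detent resists between about 0.9 and 1.25 rad (0.1 N m), then draws the leg home.
- leg_post (a point): Centre of the top end of the upright steel post on the leg, by which it is swung: a 16 mm round post, bare over its top 70 mm, top 114 mm above the bench, 85 mm from the hinge axis.
- leg_hinge (a point): Point on the leg's upright hinge axis, at the height of the post's top.
- clamp_screw (a joint): Turn of the clamp screw about its upright axis, 0 to 2.6 rad (hard stop), growing clockwise seen from above = tightening. It starts between 0 and 0.5 rad, stays where it is left and takes about 0.15 to 0.3 N m to turn.
- clamp_grip (a point): Middle of the clamp screw's black wing bar, on the screw axis, 144 mm above the bench. The bar is 54 mm long, 14 mm thick and 26 mm high (13 mm above and below this point); the point's x axis runs along the bar. It stands on a column 32 mm in diameter, beside the end of the lower far cheek.
- tab (a joint): Rise of the sprung indicator tab, a steel tongue 12 mm wide in the bar on top of the far (-y) cheek: 0 = down, under a thin strip on that bar that the screw draws along; when the screw is tight (about 2.4 rad) the strip clears the tab and it springs up to 14 mm.
- oil_bottle: Bystander: small white oil bottle with a red spout, 36 mm in diameter, 120 mm tall, standing; origin under its base. Not to be moved.
- clip_tub: Bystander: round open red tub, 78 mm in diameter, 42 mm tall; origin under its base. Not to be moved.
- tape: Bystander: roll of masking tape lying flat, 104 mm in diameter, 25 mm high; origin under its middle. Not to be moved.

How it is judged:
By the outcome, as a careful person would: the job done as asked, in the order asked, and still so for the second after the job is handed in, with the robot touching nothing.
Of spindle_a, spindle_b, spindle_c only 2 to 3 are there at a start; the rules pass over those that are not, and their reading is None.
At some moment in a run one of spindle_a, spindle_b, spindle_c may be knocked a few centimetres aside while the robot is not near it.
Once in a run the grip may slacken for a moment while it holds something.
It also fails if it takes over 210 s, if anything falls off the work surface, if the arm or the gripper's body presses on something with over 40 N, if the wrist force passes 120 N, or if a joint passes its speed limit or range.

## Working session

There is one attempt and no reset: what is moved stays moved. The work goes in short steps, Python scripts to look and compute and a tool call to move; the robot and the scene stay as the last step left them, time stands still between calls to the robot, and variables do not carry over. Pictures are saved under pics/ and viewed, at most 14 in all, crops included, and the job is handed in when it is done.

Besides the shell and the picture viewer there is one more tool, called as name([rows], argument=value, ...), one row to a line, values as JSON. step_arm: Moves the arm, as the interface text tells. Scaled input: -1 to 1 covers 0.3 m each way for a shift and 45 degrees each way for a turn. Its arguments: {"type":"object","properties":{"steps":{"type":"array"}},"required":["steps"]}

```bash
mkdir -p pics; ls; cat > h.py <<'E'
from rig import *
import numpy as np, cv2
def cap(n,f):
    s=read_state(); c=capture(n); cv2.imwrite('pics/'+f+'.png',c['image'][:,:,::-1])
    if n=='wrist':
        T=np.eye(4);T[:3,:3]=s['tcp_rot'];T[:3,3]=s['position'];W=T@np.array(c['T_tool_cam'])
    else: W=np.array(c['world_from_camera'])
    np.savez('pics/'+f+'.npz',W=W,f=210/np.tan(np.radians(c['vertical_fov']/2)),c=[c['cx'],c['cy']])
    return c
def ray(f,u,v):
    d=np.load('pics/'+f+'.npz');W=d['W'];r=W[:3,:3]@np.array([(u-d['c'][0])/d['f'],(v-d['c'][1])/d['f'],1]);return W[:3,3],r/np.linalg.norm(r)
def onz(f,u,v,z):
    o,r=ray(f,u,v);return o+r*(z-o[2])/r[2]
def tri(*L):
    A=0;b=0
    for f,u,v in L:
        o,r=ray(f,u,v);P=np.eye(3)-np.outer(r,r);A=A+P;b=b+P@o
    return np.linalg.solve(A,b)
def proj(f,p):
    d=np.load('pics/'+f+'.npz');W=d['W'];q=W[:3,:3].T@(np.array(p)-W[:3,3]);return q[:2]/q[2]*d['f']+d['c']
E
python3 - <<'E'
from h import *
for n in('scene','top','wrist'): 
    c=cap(n,n+'0'); print(n,np.load('pics/%s0.npz'%n)['W'].round(3).tolist(),c['vertical_fov'])
print(read_state())
E
```

```text
pics
scene [[-0.869, 0.408, -0.28, 0.971], [0.495, 0.717, -0.491, 0.699], [0.001, -0.565, -0.825, 1.27], [0.0, 0.0, 0.0, 1.0]] 43.19923063490443
top [[0.116, -0.973, 0.2, 0.4], [-0.993, -0.114, 0.021, -0.003], [0.003, -0.201, -0.98, 1.027], [0.0, 0.0, 0.0, 1.0]] 56.480616318160195
wrist [[0.296, -0.925, -0.238, 0.249], [-0.955, -0.287, -0.072, -0.577], [-0.002, 0.249, -0.969, 0.383], [0.0, 0.0, 0.0, 1.0]] 67.16408141099052
{'time_s': 0.15, 'joint_positions': array([-8.29932211e+01,  3.02666658e+01,  8.21412304e+01,  8.91346039e-04,
        6.76897522e+01, -1.02272610e+01]), 'qvel': array([ 0.05134224, -0.15920511, -0.2040686 , -0.08269796,  0.03399174,
        0.02597676]), 'tau': array([ 7.40307314e-04, -4.40428162e+01, -1.76842833e+01,  6.32325117e-02,
        5.52405138e-02, -1.04001547e-04]), 'position': array([ 0.18513813, -0.59638787,  0.24678762]), 'tcp_rot': array([[ 9.55104295e-01,  2.96269722e-01, -1.93615501e-04],
       [ 2.96269615e-01, -9.55102847e-01,  1.69331379e-03],
       [ 3.16754888e-04, -1.67465366e-03, -9.99998548e-01]]), 'force': array([-0.43251797, -0.24990652,  0.76008354]), 'moment': array([-0.00657132, -0.00627301,  0.00645732]), 'grasp_force': 0.0, 'opening': 0.9995673556642314}
```

View pics/scene0.png

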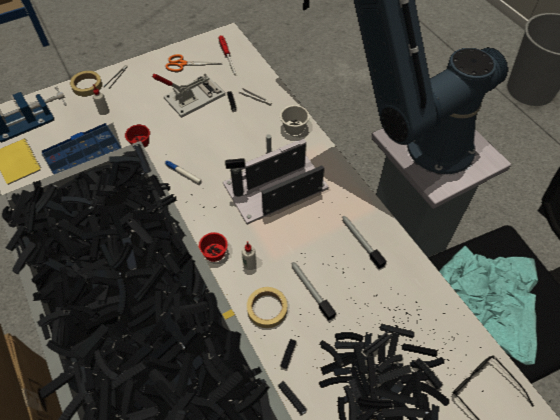

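View pics/top0.png

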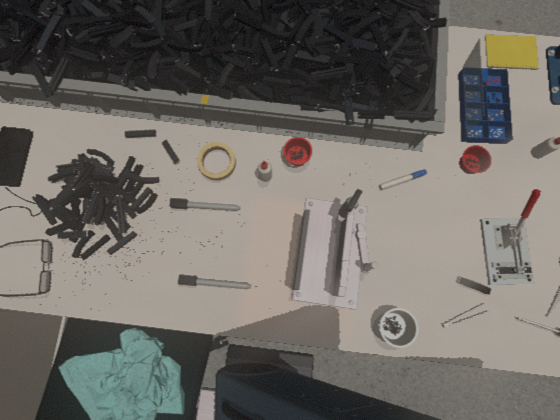

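The two views show two spindles at top pixels (205,206) and (215,283), with heads to the left. The guide is at (330,253), the clamp at (350,200) and the leg post near (366,265). I'll zoom in next.

```bash
python3 - <<'E'
import cv2
a=cv2.imread('pics/top0.png')[185:315,280:390];cv2.imwrite('pics/tz.png',cv2.resize(a,None,fx=4.5,fy=4.5,interpolation=cv2.INTER_CUBIC))
a=cv2.imread('pics/scene0.png')[125:225,215:335];cv2.imwrite('pics/sz.png',cv2.resize(a,None,fx=6,fy=6,interpolation=cv2.INTER_CUBIC))
E
```

```text
(no output)
```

View pics/tz.png

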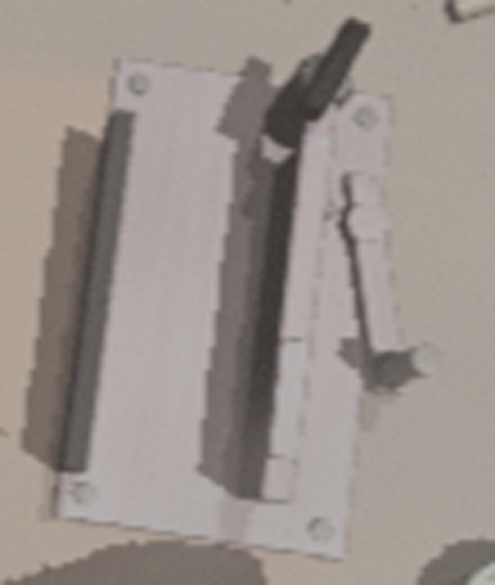

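View pics/sz.png

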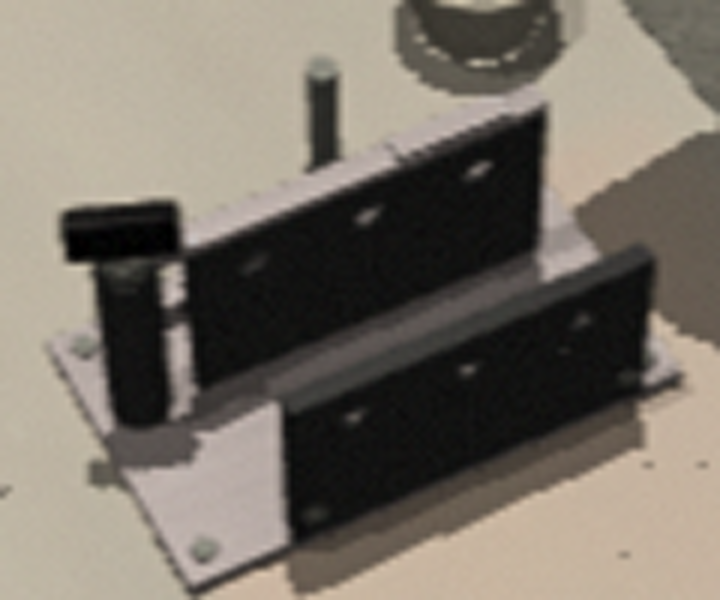

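```bash
python3 - <<'E'
from h import *
t=lambda x,y:('top0',280+x/4.5-.4,185+y/4.5-.4)
s=lambda x,y:('scene0',215+x/6-.4,125+y/6-.4)
for p in [(117,62),(392,97),(345,555),(52,517)]: print('plate',onz(*t(*p),.01).round(4))
for p in [(50,345),(195,590),(680,378)]: print('plate s',onz(*s(*p),.01).round(4))
for p in [(110,112),(135,112),(60,470),(88,472)]: print('cheek',onz(*t(*p),.115).round(4))
for p in [(285,410),(655,260),(638,245)]: print('cheek s',onz(*s(*p),.115).round(4))
print('post',tri(t(427,360),s(322,66)),onz(*t(427,360),.114))
print('hinge',onz(*t(366,220),.03))
print('clamp',tri(t(340,66),s(120,216)))
for p in[(357,22),(315,112)]: print('wing',onz(*t(*p),.157).round(4))
print('far bore mid s',onz(*s(370,215),.085), 'near', [onz(*s(*p),.085).round(4) for p in [(355,415),(468,369),(580,320)]])
for n,p in dict(h1=(172,204),n1=(240,208),h2=(180,280),n2=(250,286)).items(): print(n,onz('top0',*p,.008).round(4))
for n,p in dict(h1=(331,313),n1=(293,264),h2=(381,260),n2=(344,218)).items(): print(n,onz('scene0',*p,.008).round(4))
E
```

```text
plate [ 0.6569 -0.0474  0.01  ]
plate [ 0.6547 -0.2115  0.01  ]
plate [ 0.388  -0.2041  0.01  ]
plate [ 0.3896 -0.0381  0.01  ]
plate s [ 0.6533 -0.2057  0.01  ]
plate s [ 0.6574 -0.0431  0.01  ]
plate s [ 0.3936 -0.0347  0.01  ]
cheek [ 0.6028 -0.0419  0.115 ]
cheek [ 0.6043 -0.0551  0.115 ]
cheek [ 0.4144 -0.0359  0.115 ]
cheek [ 0.415  -0.0502  0.115 ]
cheek s [ 0.6045 -0.0458  0.115 ]
cheek s [ 0.4154 -0.0363  0.115 ]
cheek s [ 0.4175 -0.0476  0.115 ]
post [ 0.49145664 -0.21767328  0.11419577] [ 0.49183765 -0.21806956  0.114     ]
hinge [ 0.57587947 -0.1977626   0.03      ]
clamp [ 0.63083434 -0.1535591   0.15344902]
wing [ 0.6551 -0.1608  0.157 ]
wing [ 0.6056 -0.1432  0.157 ]
far bore mid s [ 0.50486882 -0.14597896  0.085     ] near [array([ 0.5685, -0.0468,  0.085 ]), array([ 0.5103, -0.0438,  0.085 ]), array([ 0.4505, -0.0425,  0.085 ])]
h1 [0.6003 0.3055 0.008 ]
n1 [0.6107 0.1236 0.008 ]
h2 [0.4051 0.2509 0.008 ]
n2 [0.4109 0.0703 0.008 ]
h1 [0.5974 0.2998 0.008 ]
n1 [0.6104 0.1319 0.008 ]
h2 [0.3984 0.2386 0.008 ]
n2 [0.4105 0.0768 0.008 ]
```

```bash
cat >> h.py <<'E'
def go(*targets):
    "targets: (x,y,z[,yaw of tool x, deg]) -> shift/turn numbers, tool kept pointing down"
    from scipy.spatial.transform import Rotation as R
    s=read_state();R0=s['tcp_rot'];p=s['position'];y0=np.degrees(np.arctan2(R0[1,0],R0[0,0]))
    print('at',p.round(4),'yaw',y0.round(2),'t',s['time_s'],'F',s['force'].round(1),'open',round(s['opening'],3),'grasp',round(s['grasp_force'],1))
    for t in targets:
        yaw=t[3] if len(t)>3 else y0
        c,q=np.cos(np.radians(yaw)),np.sin(np.radians(yaw));Rt=np.array([[c,q,0],[q,-c,0],[0,0,-1]])
        print((R0.T@(np.array(t[:3])-p)/.3).round(3).tolist(),(R.from_matrix(R0.T@Rt).as_rotvec(degrees=True)/45).round(3).tolist())
E
python3 -c "
from h import *
go((.35,-.40,.2,51.5),(.493,-.219,.2,51.5))"
```

```text
at [ 0.1851 -0.5964  0.2468] yaw 17.23 t 0.15 F [-0.4 -0.2  0.8] open 1.0 grasp 0.0
[0.719, -0.462, 0.157] [-0.002, -0.001, -0.761]
[1.353, -0.897, 0.158] [-0.002, -0.001, -0.761]
```

step_arm([
  [0.72, -0.46, 0.16, 0, 0, -0.76, 0.17],
  [0.72, -0.46, 0.16, 0, 0, -0.76, 0.17],
  [0.72, -0.46, 0.16, 0, 0, -0.76, 0.17],
  [0.72, -0.46, 0.16, 0, 0, -0.76, 0.17],
  [0.72, -0.46, 0.16, 0, 0, -0.76, 0.17],
  [0.72, -0.46, 0.16, 0, 0, -0.76, 0.17],
  [0.72, -0.46, 0.16, 0, 0, -0.76, 0.17],
])

```text
time_s: 0.73
position: [0.3524, -0.3948, 0.1981]
tcp_rot: [[0.62, 0.784, -0.001], [0.784, -0.62, 0.007], [0.004, -0.005, -1.0]]
force: [-0.1, -0.6, -0.0]
opening: 0.556
grasp_force: 0.0
```

```bash
python3 -c "
from h import *
go((.493,-.219,.2,51.5),(.493,-.219,.1,51.5))"
```

```text
at [ 0.3524 -0.3948  0.1981] yaw 51.66 t 0.7333 F [-0.1 -0.6 -0. ] open 0.556 grasp 0.0
[0.751, 0.004, -0.003] [-0.007, -0.005, 0.003]
[0.749, 0.006, 0.33] [-0.007, -0.005, 0.003]
```

step_arm([
  [0.75, 0, 0, 0, 0, 0, 0.17],
  [0.75, 0, 0, 0, 0, 0, 0.17],
  [0.75, 0, 0, 0, 0, 0, 0.17],
  [0.75, 0, 0, 0, 0, 0, 0.17],
  [0.75, 0, 0, 0, 0, 0, 0.17],
  [0.75, 0, 0, 0, 0, 0, 0.17],
  [0.75, 0, 0, 0, 0, 0, 0.17],
])

```text
time_s: 1.32
position: [0.4928, -0.2222, 0.1995]
tcp_rot: [[0.62, 0.785, 0.001], [0.785, -0.62, 0.001], [0.001, 0.0, -1.0]]
force: [0.3, -1.0, 0.0]
opening: 0.415
grasp_force: 0.0
```

```bash
python3 -c "
from h import *
cap('wrist','w1')
go((.493,-.219,.2,51.5),(.493,-.219,.1,51.5))
print(proj('w1',[.4915,-.2177,.114]),proj('w1',[.576,-.198,.04]))
h=np.array([.576,-.198]);n=np.array([.78,-.62])
L=[]
for a in (.26,.5,.75,1.0,1.25,1.5,1.6):
  th=np.pi+a-.035; P=h+.086*np.array([np.cos(th),np.sin(th)]); C=P+.010*n; L.append((*C,.1,51.5)); print(C.round(3))
"
```

```text
at [ 0.4918 -0.2238  0.1995] yaw 51.66 t 1.3667 F [ 0.1 -0.6  0.3] open 0.416 grasp 0.0
[0.015, -0.007, -0.002] [0.0, 0.0, 0.004]
[0.015, -0.007, 0.332] [0.0, 0.0, 0.004]
[274.18546851 220.15368554] [334.98916279 125.34077942]
[ 0.5   -0.223]
[ 0.507 -0.243]
[ 0.519 -0.261]
[ 0.535 -0.275]
[ 0.554 -0.285]
[ 0.575 -0.29 ]
[ 0.583 -0.29 ]
```

View pics/w1.png

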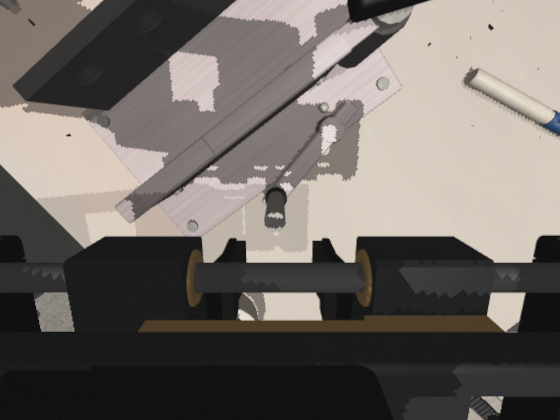

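The post top at (275,220) and the hinge at (330,123) match the predictions. Lowering the cage over the post.

step_arm([
  [0.012, -0.005, 0.1, 0, 0, 0, 0.17],
  [0.012, -0.005, 0.22, 0, 0, 0, 0.17],
  [0.012, -0.005, 0.34, 0, 0, 0, 0.17],
  [0.012, -0.005, 0.34, 0, 0, 0, 0.17],
])

```text
time_s: 1.7
position: [0.4873, -0.2203, 0.0912]
tcp_rot: [[0.625, 0.781, -0.012], [0.781, -0.625, 0.008], [-0.001, -0.014, -1.0]]
force: [-0.7, 0.6, -0.5]
opening: 0.417
grasp_force: 0.0
```

```bash
python3 -c "
from h import *
h=np.array([.576,-.198]);n=np.array([.78,-.62])
L=[]
for a in (.26,.45,.65,.85,1.05,1.25,1.4,1.55):
  th=np.pi+a-.035; P=h+.086*np.array([np.cos(th),np.sin(th)]); C=P+.010*n; L.append((*C,.1,51.5))
go(*L)
"
```

```text
at [ 0.4873 -0.2203  0.0912] yaw 51.33 t 1.7 F [-0.7  0.6 -0.5] open 0.417 grasp 0.0
[0.018, 0.039, -0.03] [-0.018, 0.001, -0.004]
[-0.011, 0.085, -0.03] [-0.018, 0.001, -0.004]
[-0.033, 0.138, -0.031] [-0.018, 0.001, -0.004]
[-0.043, 0.194, -0.032] [-0.018, 0.001, -0.004]
[-0.042, 0.251, -0.033] [-0.018, 0.001, -0.004]
[-0.029, 0.307, -0.034] [-0.018, 0.001, -0.004]
[-0.013, 0.347, -0.034] [-0.018, 0.001, -0.004]
[0.009, 0.383, -0.035] [-0.018, 0.001, -0.004]
```

step_arm([
  [0.01, 0.03, 0, 0, 0, 0, 0.17],
  [-0.01, 0.06, 0, 0, 0, 0, 0.17],
  [-0.015, 0.09, 0, 0, 0, 0, 0.17],
  [-0.025, 0.12, 0, 0, 0, 0, 0.17],
  [-0.035, 0.15, 0, 0, 0, 0, 0.17],
  [-0.04, 0.18, 0, 0, 0, 0, 0.17],
  [-0.045, 0.21, 0, 0, 0, 0, 0.17],
  [-0.042, 0.24, 0, 0, 0, 0, 0.17],
])

```text
time_s: 2.37
position: [0.5405, -0.2769, 0.0981]
tcp_rot: [[0.624, 0.782, -0.001], [0.782, -0.624, 0.0], [-0.0, -0.001, -1.0]]
force: [-3.1, -0.5, 0.6]
opening: 0.416
grasp_force: 1.2
```

```bash
python3 -c "
from h import *
h=np.array([.576,-.198]);n=np.array([.78,-.62])
L=[]
for a in (1.15,1.25,1.4,1.55):
  th=np.pi+a-.035; P=h+.086*np.array([np.cos(th),np.sin(th)]); C=P+.010*n; L.append((*C,.097,51.5))
go(*L)
"
```

```text
at [ 0.5405 -0.2769  0.0981] yaw 51.43 t 2.3667 F [-3.1 -0.5  0.6] open 0.416 grasp 1.2
[-0.0, 0.024, 0.004] [-0.001, 0.001, -0.002]
[0.007, 0.051, 0.004] [-0.001, 0.001, -0.002]
[0.024, 0.091, 0.004] [-0.001, 0.001, -0.002]
[0.046, 0.128, 0.004] [-0.001, 0.001, -0.002]
```

step_arm([
  [0, 0.024, 0, 0, 0, 0, 0.17],
  [0.007, 0.05, 0, 0, 0, 0, 0.17],
  [0.015, 0.075, 0, 0, 0, 0, 0.17],
  [0.024, 0.095, 0, 0, 0, 0, 0.17],
  [0.035, 0.115, 0, 0, 0, 0, 0.17],
  [0.046, 0.13, 0, 0, 0, 0, 0.17],
  [0.046, 0.13, 0, 0, 0, 0, 0.17],
  [0.046, 0.13, 0, 0, 0, 0, 0.17],
])

```text
time_s: 3.03
position: [0.5798, -0.2894, 0.0974]
tcp_rot: [[0.623, 0.782, -0.0], [0.782, -0.623, 0.0], [0.0, -0.0, -1.0]]
force: [-0.3, 0.0, 0.0]
opening: 0.416
grasp_force: 0.0
```

```bash
python3 -c "
from h import *
cap('top','t2');cap('scene','s2')
go((.573,-.283,.25,51.5))
a=cv2.imread('pics/top0.png')[185:315,280:420]
b=cv2.imread('pics/t2.png')[185:315,280:420]
c=cv2.imread('pics/s2.png')[100:230,200:340]
cv2.imwrite('pics/z2.png',cv2.resize(np.hstack([b,c]),None,fx=2.8,fy=2.8,interpolation=cv2.INTER_CUBIC))
"
```

```text
at [ 0.5793 -0.2894  0.0974] yaw 51.45 t 3.1333 F [0.4 0.5 0.4] open 0.419 grasp 0.0
[0.004, -0.03, -0.509] [-0.001, -0.0, -0.001]
```

View pics/z2.png

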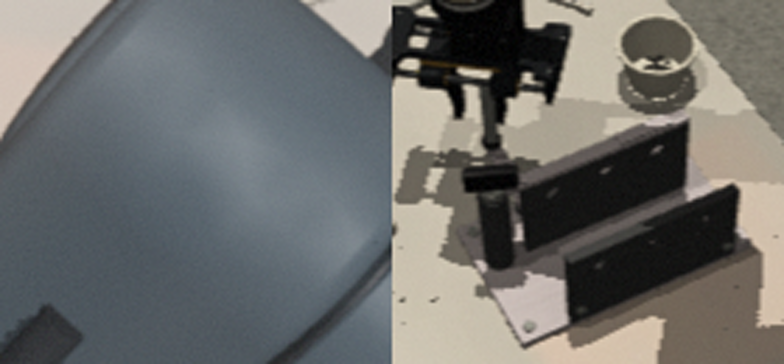

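The post now stands inside the cage with no force on it. I'll raise the tool and check the leg.

step_arm([
  [0, -0.02, -0.1, 0, 0, 0, 0.17],
  [0, -0.02, -0.2, 0, 0, 0, 0.17],
  [-0.05, -0.02, -0.34, 0, 0, 0, 0],
  [-0.15, -0.02, -0.45, 0, 0, 0, 0],
  [-0.2, -0.02, -0.45, 0, 0, 0, 0],
  [-0.2, -0.02, -0.45, 0, 0, 0, 0],
])

```text
time_s: 3.63
position: [0.5367, -0.3367, 0.2363]
tcp_rot: [[0.626, 0.78, 0.004], [0.78, -0.626, -0.006], [-0.002, 0.007, -1.0]]
force: [0.5, 0.1, -0.2]
opening: 0.496
grasp_force: 0.0
```

```bash
python3 -c "
from h import *
cap('wrist','w3');cap('scene','s3')
for f in('w3','s3'):
  for a in(1.3,1.57):
    th=np.pi+a-.035; print(f,a,proj(f,[.576+.086*np.cos(th),-.198+.086*np.sin(th),.114]))
a=cv2.imread('pics/w3.png')[:290];b=cv2.imread('pics/s3.png')[100:230,180:340]
b=cv2.resize(b,None,fx=290/130,fy=290/130);cv2.imwrite('pics/z3.png',cv2.resize(np.hstack([a,b]),None,fx=.86,fy=.86))
"
```

```text
w3 1.3 [247.06660918 147.24324805]
w3 1.57 [272.24699426 132.84549914]
s3 1.3 [240.26731066 129.11826202]
s3 1.57 [232.68759111 131.12290952]
```

View pics/z3.png

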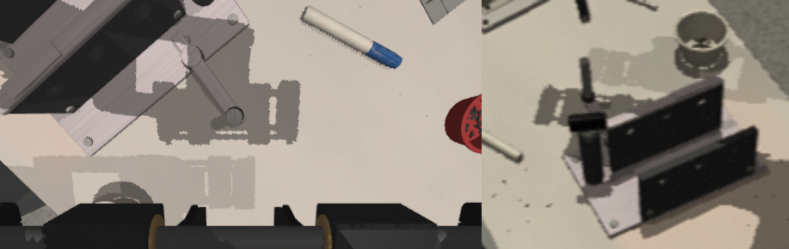

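The leg post is seen end-on at wrist pixel (272,137), which matches the 1.57 rad prediction (272,133), so the leg is home. Next, the spindles.

```bash
python3 -c "
from h import *
go((.47,-.15,.25,90),(.41,.03,.25,90))"
```

```text
at [ 0.5367 -0.3329  0.2328] yaw 51.33 t 3.7333 F [-0.3 -0.1 -0.6] open 0.499 grasp 0.0
[0.337, -0.555, -0.057] [0.0, -0.001, -0.859]
[0.681, -1.086, -0.057] [0.0, -0.001, -0.859]
```

step_arm([
  [0.34, -0.55, -0.06, 0, 0, -0.86, -0.2],
  [0.34, -0.55, -0.06, 0, 0, -0.86, -0.2],
  [0.34, -0.55, -0.06, 0, 0, -0.86, -0.2],
  [0.34, -0.55, -0.06, 0, 0, -0.86, -0.2],
  [0.5, -0.8, -0.06, 0, 0, -0.86, -0.2],
  [0.65, -1.0, -0.06, 0, 0, -0.86, -0.2],
  [0.68, -1.0, -0.06, 0, 0, -0.86, -0.2],
  [0.68, -1.0, -0.06, 0, 0, -0.86, -0.2],
])

```text
time_s: 4.4
position: [0.4349, -0.0132, 0.2491]
tcp_rot: [[-0.002, 1.0, -0.003], [1.0, 0.002, 0.002], [0.002, -0.003, -1.0]]
force: [0.5, 0.5, 0.8]
opening: 0.6
grasp_force: 0.0
```

```bash
python3 -c "
from h import *
go((.41,.03,.25,90))"
```

```text
at [ 0.4349 -0.0132  0.2491] yaw 90.14 t 4.4 F [0.5 0.5 0.8] open 0.6 grasp 0.0
[0.144, -0.083, -0.003] [-0.004, -0.002, 0.003]
```

step_arm([
  [0.14, -0.08, 0, 0, 0, 0, -0.2],
  [0.14, -0.08, 0, 0, 0, 0, -0.2],
  [0.14, -0.08, 0, 0, 0, 0, -0.2],
  [0.14, -0.08, 0, 0, 0, 0, -0.2],
])

```text
time_s: 4.73
position: [0.4127, 0.0265, 0.2497]
tcp_rot: [[-0.005, 1.0, -0.001], [1.0, 0.005, -0.0], [0.0, -0.001, -1.0]]
force: [-0.2, -0.1, 0.7]
opening: 0.6
grasp_force: 0.0
```

```bash
python3 -c "
from h import *
go((.41,.03,.25,90));cap('wrist','w4');cap('top','t4');cap('scene','s4')
for p in [(.41,.0735,.008),(.405,.215,.008),(.404,.255,.024)]: print(proj('w4',p))
"
```

```text
at [0.4127 0.0265 0.2497] yaw 90.27 t 4.7333 F [-0.2 -0.1  0.7] open 0.6 grasp 0.0
[0.012, -0.009, -0.001] [-0.001, 0.0, 0.006]
[277.80063705 147.40694657]
[273.60104004  11.72388686]
[272.32391716 -40.01011821]
```

View pics/w4.png

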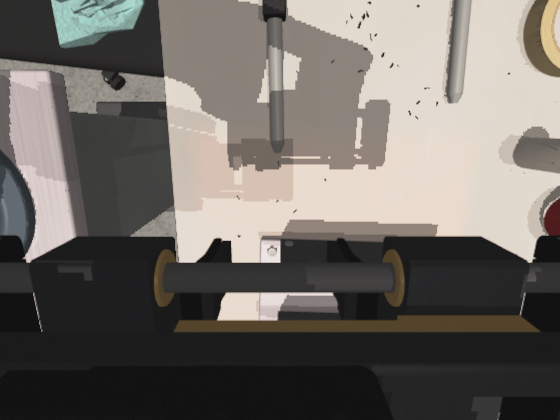

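```bash
python3 -c "
from h import *
print(tri(('w4',277,150),('scene0',344,218)))
N=onz('w4',277.3,151,.005);S=onz('w4',274.5,18,.012);print(N,S,np.linalg.norm(N-S))
# edges of shaft per row
g=cv2.cvtColor(cv2.imread('pics/w4.png'),cv2.COLOR_BGR2GRAY).astype(float)
for r in (6,12,16,18,20,24,40,60,80,100,120,140): print(r,g[r,262:292:2].astype(int).tolist())
d=S-N;print('axis yaw (nose->head)',np.degrees(np.arctan2(d[1],d[0])))
N=onz('w4',454,100,.005);S=onz('w4',463,0,.008);d=S-N;print('sp1',N,np.degrees(np.arctan2(d[1],d[0])))
"
```

```text
[ 0.40780012  0.0712006  -0.00075605]
[0.40940979 0.06915426 0.005     ] [0.40602131 0.20782961 0.012     ] 0.13889324595792613
6 [75, 36, 37, 51, 50, 52, 58, 59, 58, 59, 58, 51, 117, 217, 217]
12 [74, 35, 37, 36, 38, 37, 38, 37, 38, 38, 38, 35, 117, 203, 217]
16 [103, 19, 19, 20, 19, 19, 19, 19, 20, 19, 20, 19, 118, 131, 131]
18 [103, 32, 18, 37, 75, 89, 115, 107, 91, 70, 28, 20, 119, 132, 131]
20 [102, 48, 19, 80, 93, 102, 114, 108, 102, 95, 48, 20, 126, 131, 131]
24 [131, 132, 110, 82, 93, 101, 114, 108, 102, 95, 123, 131, 132, 132, 131]
40 [131, 132, 110, 81, 91, 101, 111, 110, 104, 97, 106, 131, 132, 131, 131]
60 [131, 132, 181, 144, 144, 164, 180, 185, 167, 147, 111, 217, 217, 217, 217]
80 [205, 218, 218, 172, 135, 160, 176, 192, 171, 152, 115, 218, 218, 218, 218]
100 [218, 218, 218, 194, 82, 95, 102, 117, 110, 102, 93, 126, 133, 132, 132]
120 [132, 132, 132, 133, 82, 92, 101, 114, 115, 104, 96, 125, 132, 133, 133]
140 [105, 105, 119, 122, 92, 79, 92, 98, 104, 95, 80, 100, 106, 107, 106]
axis yaw (nose->head) 91.39972084821646
sp1 [0.61072306 0.12734374 0.005     ] 93.61429306124941
```

The spindle 2 nose is at (277,151) and its shoulder at (274,18). That puts the shoulder at about (0.406, 0.208) with yaw 91.4.

```bash
python3 -c "
from h import *
go((.4055,.231,.10,91.4),(.4055,.231,.028,91.4))"
```

```text
at [0.4139 0.0248 0.25  ] yaw 90.06 t 4.8833 F [-0.5  0.7 -0.1] open 0.598 grasp 0.0
[0.688, -0.028, 0.5] [0.001, 0.0, -0.03]
[0.688, -0.028, 0.74] [0.001, 0.0, -0.03]
```

step_arm([
  [0.69, -0.028, 0.1, 0, 0, -0.03, -0.2],
  [0.69, -0.028, 0.1, 0, 0, -0.03, -0.2],
  [0.69, -0.028, 0.2, 0, 0, -0.03, -0.2],
  [0.69, -0.028, 0.3, 0, 0, -0.03, -0.2],
  [0.69, -0.028, 0.4, 0, 0, -0.03, -0.2],
  [0.69, -0.028, 0.5, 0, 0, -0.03, -0.2],
  [0.69, -0.028, 0.5, 0, 0, -0.03, -0.2],
  [0.69, -0.028, 0.5, 0, 0, -0.03, -0.2],
])

```text
time_s: 5.55
position: [0.4022, 0.2327, 0.0954]
tcp_rot: [[-0.026, 1.0, -0.009], [1.0, 0.026, -0.002], [-0.002, -0.009, -1.0]]
force: [-0.3, 0.2, -0.2]
opening: 0.596
grasp_force: 0.0
```

```bash
python3 -c "
from h import *
cap('wrist','w5')
for p in [(.406,.208,.024),(.405,.253,.024),(.4055,.231,.024)]: print(proj('w5',p))
g=cv2.cvtColor(cv2.imread('pics/w5.png'),cv2.COLOR_BGR2GRAY)
for r in range(130,236,12): print(r,g[r,200:350:6].tolist())
go((.4055,.231,.028,91.4))"
```

```text
[285.62234603 263.3901179 ]
[286.25286779 201.41260439]
[285.95255698 232.51387523]
130 [137, 137, 137, 137, 138, 138, 138, 138, 138, 140, 140, 140, 140, 140, 139, 140, 140, 140, 140, 140, 140, 140, 139, 139, 138]
142 [108, 131, 137, 137, 138, 137, 137, 138, 138, 140, 140, 140, 140, 140, 140, 140, 141, 140, 140, 140, 140, 140, 140, 139, 139]
154 [107, 107, 108, 107, 108, 138, 138, 138, 139, 140, 140, 140, 140, 140, 140, 140, 140, 140, 140, 140, 131, 127, 140, 139, 139]
166 [107, 107, 107, 107, 108, 109, 108, 109, 110, 110, 110, 109, 110, 109, 109, 110, 110, 109, 109, 109, 110, 109, 108, 108, 110]
178 [107, 108, 107, 108, 108, 109, 108, 109, 109, 110, 109, 109, 109, 109, 110, 109, 110, 110, 109, 110, 108, 108, 109, 108, 109]
190 [107, 108, 107, 108, 108, 109, 108, 109, 109, 110, 140, 140, 110, 110, 110, 109, 109, 109, 109, 109, 108, 108, 109, 108, 108]
202 [107, 108, 107, 108, 109, 109, 108, 108, 109, 110, 140, 110, 26, 23, 23, 23, 20, 33, 109, 108, 109, 108, 108, 108, 108]
214 [109, 109, 108, 109, 108, 108, 108, 109, 109, 109, 140, 203, 35, 25, 25, 26, 24, 22, 109, 109, 108, 108, 109, 185, 109]
226 [109, 161, 161, 201, 138, 108, 108, 108, 108, 109, 140, 203, 66, 57, 56, 54, 24, 22, 162, 124, 202, 202, 203, 202, 122]
at [0.4032 0.2322 0.0977] yaw 91.5 t 5.6 F [ 1.  -0.8  0.5] open 0.595 grasp 0.0
[-0.004, 0.009, 0.232] [-0.008, 0.002, 0.002]
```

The head's back edge at row 202, columns 272–302, matches the prediction. Descend and grip.

step_arm([
  [0, 0.006, 0.1, 0, 0, 0, -0.2],
  [0, 0.006, 0.2, 0, 0, 0, -0.2],
  [0, 0.006, 0.235, 0, 0, 0, -0.2],
  [0, 0.006, 0.235, 0, 0, 0, -0.2],
  [0, 0.006, 0.235, 0, 0, 0, 1],
  [0, 0.006, 0.235, 0, 0, 0, 1],
  [0, 0.006, 0.235, 0, 0, 0, 1],
  [0, 0.006, 0.235, 0, 0, 0, 1],
])

```text
time_s: 6.27
position: [0.4068, 0.2328, 0.0312]
tcp_rot: [[-0.025, 1.0, 0.003], [1.0, 0.025, 0.001], [0.001, 0.003, -1.0]]
force: [-0.4, 0.3, 0.4]
opening: 0.384
grasp_force: 0.0
```

step_arm([
  [0, 0, 0, 0, 0, 0, 1],
  [0, 0, 0, 0, 0, 0, 1],
  [0, 0, -0.1, 0, 0, 0, 1],
  [0, 0, -0.2, 0, 0, 0, 1],
  [0, 0, -0.27, 0, 0, 0, 1],
  [0, 0, -0.27, 0, 0, 0, 1],
  [0, 0, -0.27, 0, 0, 0, 1],
  [0, 0, -0.27, 0, 0, 0, 1],
])

```text
time_s: 6.93
position: [0.4051, 0.2327, 0.1103]
tcp_rot: [[-0.026, 1.0, -0.001], [1.0, 0.026, -0.0], [-0.0, -0.001, -1.0]]
force: [0.2, 0.1, -2.2]
opening: 0.271
grasp_force: 30.0
```

```bash
python3 -c "
from h import *
go((.4527,.165,.105,88.0),(.4527,.125,.105,88.0))"
```

```text
at [0.4051 0.2327 0.1103] yaw 91.49 t 6.9333 F [ 0.2  0.1 -2.2] open 0.271 grasp 30.0
[-0.23, 0.153, 0.018] [-0.001, 0.0, 0.078]
[-0.363, 0.149, 0.018] [-0.001, 0.0, 0.078]
```

```bash
python3 -c "
from h import *
go((.4554,.142,.105,88.1))"
```

```text
at [0.4051 0.2327 0.1103] yaw 91.49 t 6.9333 F [ 0.2  0.1 -2.2] open 0.271 grasp 30.0
[-0.306, 0.16, 0.018] [-0.001, 0.0, 0.075]
```

step_arm([
  [0, 0.16, 0.018, 0, 0, 0.075, 1],
  [0, 0.16, 0.018, 0, 0, 0.075, 1],
  [-0.1, 0.16, 0.018, 0, 0, 0.075, 1],
  [-0.2, 0.16, 0.018, 0, 0, 0.075, 1],
  [-0.306, 0.16, 0.018, 0, 0, 0.075, 1],
  [-0.306, 0.16, 0.018, 0, 0, 0.075, 1],
  [-0.306, 0.16, 0.018, 0, 0, 0.075, 1],
  [-0.306, 0.16, 0.018, 0, 0, 0.075, 1],
])

```text
time_s: 7.6
position: [0.4557, 0.1423, 0.1044]
tcp_rot: [[0.034, 0.999, -0.002], [0.999, -0.034, 0.0], [0.0, -0.002, -1.0]]
force: [-0.3, -0.1, -1.8]
opening: 0.274
grasp_force: 30.0
```

```bash
python3 -c "
from h import *
go((.4554,.142,.105,88.1));cap('scene','s6');cap('top','t6')
a=cv2.imread('pics/s6.png')[120:240,240:360];b=cv2.imread('pics/t6.png')[185:325,220:370]
cv2.imwrite('pics/z6.png',np.hstack([cv2.resize(a,(400,400),interpolation=3),cv2.resize(b,(400,373),interpolation=3)[:373] if 0 else cv2.resize(b[:, :],(400,400),interpolation=3)]))
"
```

```text
at [0.4557 0.1423 0.1044] yaw 88.06 t 7.6 F [-0.3 -0.1 -1.8] open 0.274 grasp 30.0
[-0.001, -0.001, -0.002] [-0.002, -0.0, -0.001]
```

View pics/z6.png

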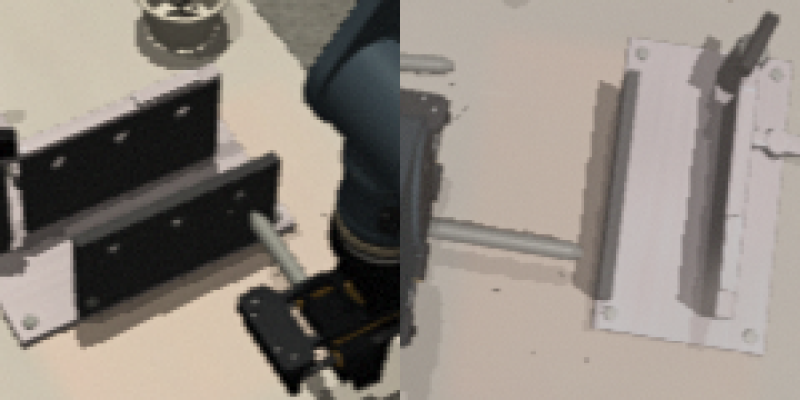

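```bash
python3 -c "
from h import *
st=lambda f,x,y:(f,240+x/3.333-.4,120+y/3.333-.4)
tt=lambda f,x,y:(f,220+(x-400)/2.667-.4,185+y/2.857-.4)
N=tri(st('s6',253,214),tt('t6',582,253));print('nose',N)
print('nose expected',[.4557-.034*.164,.1423-.164,.0844])
print('nose px by exp', proj('s6',[.4557-.034*.164,.1423-.164,.0844]),st('s6',253,214),proj('t6',[.4557-.034*.164,.1423-.164,.0844]),tt('t6',582,253))
for k in(-1,0,1):
  p=np.array([.5095,-.0385,.085])+k*.06*np.array([.9994,-.033,0]);print(k,p,proj('s6',p),st('s6',[239,177,112][k+1],[196,222,249][k+1])[1:])
  p=p-.09*np.array([.033,.9994,0])-np.array([0,.012,0])
  print('  far inner',proj('s6',p),st('s6',[182,121,58][k+1],[111,136,162][k+1])[1:])
# cheek top corners t6, s6
for p in[(626,70),(640,70),(598,298),(613,300)]: print('cheek',onz(*tt('t6',*p),.115).round(4))
for p in[(75,240),(280,165),(272,153)]: print('cheek s',onz(*st('s6',*p),.115).round(4))
a=cv2.imread('pics/s6.png')[150:215,265:335];cv2.imwrite('pics/z7.png',cv2.resize(a,None,fx=8,fy=8,interpolation=cv2.INTER_CUBIC))
"
```

```text
nose [ 0.45027897 -0.020685    0.08289816]
nose expected [0.45012399999999997, -0.021699999999999997, 0.0844]
nose px by exp [315.26551152 183.18539158] ('s6', 315.5075907590759, 183.80642064206418) [288.16386961 273.34133014] ('t6', 287.841469816273, 273.15442772138607)
-1 [ 0.449536 -0.03652   0.085   ] [312.66909106 179.28109136] (311.3071707170717, 178.4058805880588)
  far inner [295.09379273 154.44327175] (294.2054605460546, 152.9033303330333)
0 [ 0.5095 -0.0385  0.085 ] [293.83556561 187.32819934] (292.7053105310531, 186.2066606660666)
  far inner [276.70797172 161.9624885 ] (275.9036303630363, 160.4040804080408)
1 [ 0.569464 -0.04048   0.085   ] [274.59209469 195.55046705] (273.2033603360336, 194.3074707470747)
  far inner [257.93549082 169.63983686] (257.0017401740174, 168.2048604860486)
cheek [ 0.6038 -0.0425  0.115 ]
cheek [ 0.6053 -0.055   0.115 ]
cheek [ 0.4149 -0.0379  0.115 ]
cheek [ 0.4149 -0.0509  0.115 ]
cheek s [ 0.6024 -0.0496  0.115 ]
cheek s [ 0.418 -0.033  0.115]
cheek s [ 0.417  -0.0471  0.115 ]
```

View pics/z7.png

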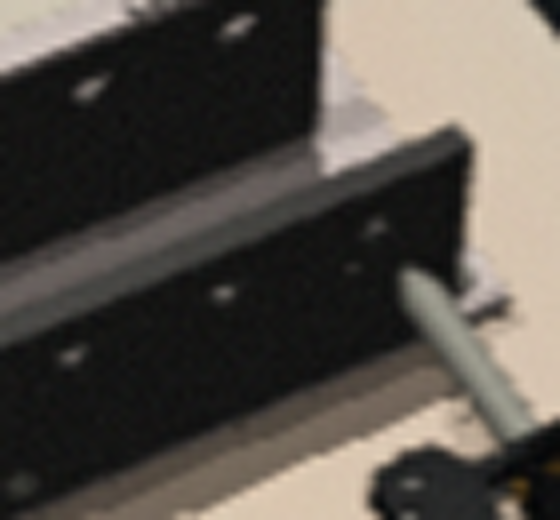

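The nose sits just in front of the -60 bore and is in line to within about 1 mm. Inserting in stages.

step_arm([
  [-0.03, 0, -0.002, 0, 0, 0, 1],
  [-0.06, 0, -0.002, 0, 0, 0, 1],
  [-0.09, 0, -0.002, 0, 0, 0, 1],
  [-0.12, 0, -0.002, 0, 0, 0, 1],
  [-0.15, 0, -0.002, 0, 0, 0, 1],
  [-0.18, 0, -0.002, 0, 0, 0, 1],
  [-0.21, 0, -0.002, 0, 0, 0, 1],
  [-0.24, 0, -0.002, 0, 0, 0, 1],
])

```text
time_s: 8.37
position: [0.4537, 0.0692, 0.106]
tcp_rot: [[0.034, 0.999, 0.0], [0.999, -0.034, -0.0], [-0.0, 0.0, -1.0]]
force: [0.2, -0.1, -1.2]
opening: 0.277
grasp_force: 30.0
```

```bash
python3 -c "
from h import *
y=-.011;go((.450+.033*(y+.037),y,.105,88.1));print(read_state()['moment'])"
```

```text
at [0.4537 0.0692 0.106 ] yaw 88.08 t 8.3667 F [ 0.2 -0.1 -1.2] open 0.277 grasp 30.0
[-0.267, -0.001, 0.003] [0.0, 0.0, -0.0]
[-0.00168124 -0.07517374  0.03603379]
```

step_arm([
  [-0.03, 0, 0.002, 0, 0, 0, 1],
  [-0.06, 0, 0.002, 0, 0, 0, 1],
  [-0.09, 0, 0.002, 0, 0, 0, 1],
  [-0.12, 0, 0.002, 0, 0, 0, 1],
  [-0.14, 0, 0.002, 0, 0, 0, 1],
  [-0.16, 0, 0.002, 0, 0, 0, 1],
  [-0.18, 0, 0.002, 0, 0, 0, 1],
  [-0.2, 0, 0.002, 0, 0, 0, 1],
])

```text
time_s: 9.03
position: [0.4517, 0.01, 0.1054]
tcp_rot: [[0.033, 0.999, -0.0], [0.999, -0.033, 0.0], [0.0, -0.0, -1.0]]
force: [0.2, 2.5, 2.7]
opening: 0.277
grasp_force: 30.0
```

```bash
python3 -c "
from h import *
y=-.011;go((.450+.033*(y+.037),y,.105,88.1));print(read_state()['moment'])"
```

```text
at [0.4517 0.01   0.1054] yaw 88.11 t 9.0333 F [0.2 2.5 2.7] open 0.277 grasp 30.0
[-0.07, -0.0, 0.001] [-0.0, -0.0, 0.0]
[ 0.27649571 -0.04697718 -0.05463673]
```

step_arm([
  [-0.015, 0, 0, 0, 0, 0, 1],
  [-0.03, 0, 0, 0, 0, 0, 1],
  [-0.045, 0, 0, 0, 0, 0, 1],
  [-0.055, 0, 0, 0, 0, 0, 1],
  [-0.062, 0, 0, 0, 0, 0, 1],
  [-0.068, 0, 0, 0, 0, 0, 1],
  [-0.072, 0, 0, 0, 0, 0, 1],
  [-0.076, 0, 0, 0, 0, 0, 1],
])

```text
time_s: 9.7
position: [0.4509, -0.0123, 0.1054]
tcp_rot: [[0.033, 0.999, -0.0], [0.999, -0.033, 0.0], [0.0, -0.0, -1.0]]
force: [-0.0, 4.3, 5.0]
opening: 0.275
grasp_force: 30.0
```

```bash
python3 -c "
from h import *
y=-.014;go((.450+.033*(y+.037),y,.105,88.1));print(read_state()['moment'])
cap('top','t8');cap('scene','s8')
a=cv2.imread('pics/s8.png')[110:220,210:350];b=cv2.imread('pics/t8.png')[185:325,220:390]
cv2.imwrite('pics/z8.png',np.hstack([cv2.resize(a,(400,314),interpolation=3),cv2.resize(b,(400,314),interpolation=3)]))"
```

```text
at [ 0.4509 -0.0123  0.1054] yaw 88.11 t 9.7 F [-0.   4.3  5. ] open 0.275 grasp 30.0
[-0.006, -0.0, 0.001] [-0.0, -0.0, 0.0]
[0.64944176 0.03144373 0.01521577]
```

step_arm([
  [-0.004, 0, 0, 0, 0, 0, 1],
  [-0.008, 0, 0, 0, 0, 0, 1],
  [-0.012, 0, 0, 0, 0, 0, 1],
  [-0.016, 0, 0, 0, 0, 0, 1],
  [-0.016, 0, 0, 0, 0, 0, 1],
])

```text
time_s: 10.22
position: [0.4508, -0.0148, 0.1055]
tcp_rot: [[0.035, 0.999, 0.0], [0.999, -0.035, 0.004], [0.004, 0.0, -1.0]]
force: [1.8, 15.4, 5.4]
opening: 0.276
grasp_force: 30.0
```

step_arm([
  [-0.004, 0, 0, 0, 0, 0, 1],
  [-0.008, 0, 0, 0, 0, 0, 1],
  [-0.012, 0, 0, 0, 0, 0, 1],
  [-0.012, 0, 0, 0, 0, 0, 1],
])

```text
time_s: 10.55
position: [0.4507, -0.0154, 0.1054]
tcp_rot: [[0.038, 0.999, 0.001], [0.999, -0.038, 0.009], [0.009, 0.0, -1.0]]
force: [6.6, 31.6, 5.4]
opening: 0.277
grasp_force: 30.0
```

```bash
python3 -c "
from h import *
go();cap('top','t8');cap('scene','s8')
a=cv2.imread('pics/s8.png')[110:220,210:350];b=cv2.imread('pics/t8.png')[185:325,220:390]
cv2.imwrite('pics/z8.png',np.hstack([cv2.resize(a,(400,314),interpolation=3),cv2.resize(b,(400,314),interpolation=3)]))"
```

```text
at [ 0.4507 -0.0154  0.1054] yaw 87.81 t 10.55 F [ 6.6 31.6  5.4] open 0.277 grasp 30.0
```

View pics/z8.png

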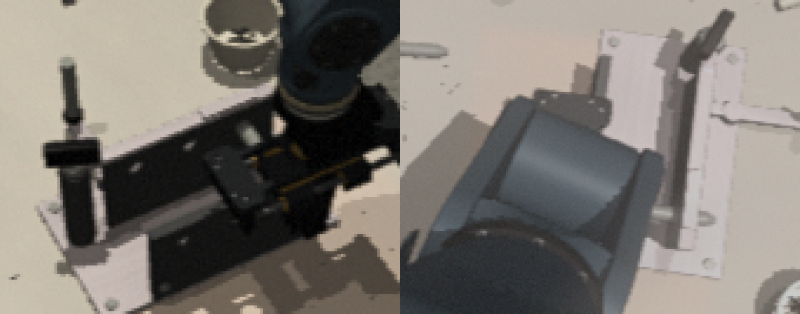

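The nose stands out past the far cheek at about (705,218) and the push met a hard stop. Relax, release and lift.

step_arm([
  [0.012, 0, 0, 0, 0, 0, 1],
  [0.014, 0, 0, 0, 0, 0, 1],
  [0.014, 0, 0, 0, 0, 0, -0.2],
  [0.014, 0, 0, 0, 0, 0, -0.2],
  [0.014, 0, 0, 0, 0, 0, -0.2],
  [0.014, 0, 0, 0, 0, 0, -0.2],
  [0.014, 0, -0.1, 0, 0, 0, -0.2],
  [0.014, 0, -0.2, 0, 0, 0, -0.2],
])

```text
time_s: 11.32
position: [0.4495, -0.0169, 0.1643]
tcp_rot: [[0.034, 0.999, -0.006], [0.999, -0.034, 0.001], [0.001, -0.006, -1.0]]
force: [1.2, -0.8, -0.3]
opening: 0.582
grasp_force: 0.0
```

```bash
python3 -c "
from h import *
go((.53,.03,.25,90),(.606,.07,.25,93))"
```

```text
at [ 0.4495 -0.0169  0.1643] yaw 88.07 t 11.3167 F [ 1.2 -0.8 -0.3] open 0.582 grasp 0.0
[0.166, 0.261, -0.287] [-0.007, -0.001, -0.043]
[0.307, 0.51, -0.288] [-0.007, -0.002, -0.11]
```

step_arm([
  [0.05, 0, -0.15, 0, 0, 0, -0.2],
  [0.16, 0.26, -0.28, 0, 0, -0.05, -0.2],
  [0.31, 0.51, -0.28, 0, 0, -0.11, -0.2],
  [0.31, 0.51, -0.28, 0, 0, -0.11, -0.2],
  [0.31, 0.51, -0.28, 0, 0, -0.11, -0.2],
  [0.31, 0.51, -0.28, 0, 0, -0.11, -0.2],
  [0.31, 0.51, -0.28, 0, 0, -0.11, -0.2],
  [0.31, 0.51, -0.28, 0, 0, -0.11, -0.2],
])

```text
time_s: 11.98
position: [0.6066, 0.071, 0.2486]
tcp_rot: [[-0.054, 0.999, -0.002], [0.999, 0.054, -0.001], [-0.0, -0.002, -1.0]]
force: [-0.6, 0.9, -0.0]
opening: 0.597
grasp_force: 0.0
```

```bash
python3 -c "
from h import *
go();cap('wrist','w9');cap('top','t9')
a=cv2.imread('pics/w9.png')[:300];b=cv2.imread('pics/t9.png')[170:330,150:390]
b=cv2.resize(b,(450,300),interpolation=3);z=np.hstack([a,b]);cv2.imwrite('pics/z9.png',cv2.resize(z,(800,int(300*800/z.shape[1]))))
print(800/z.shape[1])"
```

```text
at [0.6066 0.071  0.2486] yaw 93.09 t 11.9833 F [-0.6  0.9 -0. ] open 0.597 grasp 0.0
0.7920792079207921
```

View pics/z9.png

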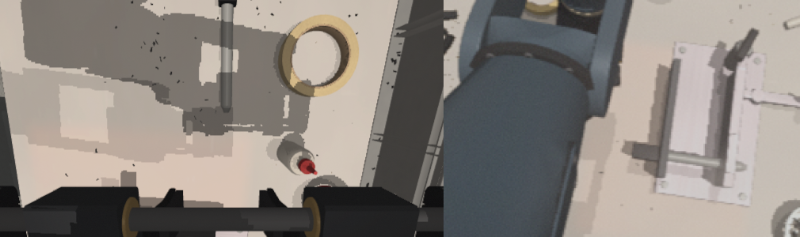

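Spindle 2 is home in its pair of bores. The spindle 1 nose is at wrist pixel (285,139) and its shoulder near row 6. Measuring it now.

```bash
python3 -c "
from h import *
g=cv2.cvtColor(cv2.imread('pics/w9.png'),cv2.COLOR_BGR2GRAY)
for r in (0,2,4,6,8,10,12,16,40,70,100,120,130,136,138,140,142): print(r,g[r,270:304:2].tolist())
print('bottle',onz('w9',388,212,.12),'tri nose',tri(('w9',285.5,138),('scene0',293,264)))
"
```

```text
0 [194, 168, 169, 40, 35, 35, 35, 35, 35, 35, 35, 35, 36, 35, 36, 196, 196]
2 [194, 168, 169, 42, 21, 19, 17, 17, 18, 19, 20, 18, 21, 20, 49, 195, 196]
4 [194, 168, 169, 52, 18, 19, 52, 102, 115, 111, 82, 33, 19, 20, 82, 196, 196]
6 [194, 169, 169, 51, 17, 82, 133, 148, 159, 154, 144, 125, 49, 19, 143, 196, 196]
8 [194, 194, 196, 113, 19, 102, 132, 148, 159, 153, 144, 125, 61, 42, 181, 196, 195]
10 [195, 194, 196, 187, 185, 110, 133, 148, 160, 154, 144, 125, 104, 196, 196, 196, 196]
12 [195, 195, 196, 176, 169, 110, 133, 148, 160, 154, 144, 124, 104, 196, 197, 196, 196]
16 [195, 195, 196, 177, 170, 110, 134, 148, 162, 154, 143, 124, 105, 197, 196, 196, 197]
40 [118, 118, 118, 118, 92, 71, 83, 89, 102, 96, 91, 84, 111, 118, 118, 117, 118]
70 [198, 199, 199, 180, 172, 113, 138, 151, 172, 153, 139, 111, 181, 199, 199, 200, 120]
100 [199, 200, 118, 119, 85, 74, 85, 90, 104, 94, 89, 83, 118, 119, 119, 120, 120]
120 [118, 118, 118, 100, 86, 75, 85, 91, 104, 95, 89, 85, 119, 120, 120, 120, 118]
130 [118, 119, 119, 118, 95, 76, 85, 92, 104, 94, 88, 91, 118, 119, 118, 119, 119]
136 [119, 96, 93, 93, 92, 69, 74, 79, 81, 80, 74, 91, 113, 119, 118, 119, 119]
138 [93, 93, 93, 93, 92, 87, 65, 69, 70, 67, 73, 93, 113, 118, 119, 119, 119]
140 [92, 65, 92, 93, 93, 92, 68, 68, 68, 65, 89, 92, 113, 119, 119, 119, 119]
142 [92, 83, 92, 93, 93, 92, 79, 77, 77, 80, 93, 93, 113, 119, 119, 119, 119]
bottle [0.6995999  0.07419652 0.12      ] tri nose [0.60927476 0.12921435 0.00264839]
```

```bash
python3 -c "
from h import *
N=onz('w9',285.7,140.5,.005);S=onz('w9',287,5,.012);d=S-N;print(N,S,np.linalg.norm(d),np.degrees(np.arctan2(d[1],d[0])))
u=d/np.linalg.norm(d);y=np.degrees(np.arctan2(d[1],d[0]));u[2]=0
H=N+u*.1635; print(H)
go((*H[:2],.1,y),(*H[:2],.028,y))"
```

```text
[0.61006513 0.12611868 0.005     ] [0.60310153 0.26414499 0.012     ] 0.13837901584962584 92.88819455017158
[0.60183738 0.28920194 0.005     ]
at [0.6051 0.0706 0.2483] yaw 93.02 t 12.0833 F [-0.5  0.2 -0.4] open 0.596 grasp 0.0
[0.728, 0.029, 0.494] [-0.004, 0.0, 0.003]
[0.728, 0.03, 0.734] [-0.004, 0.0, 0.003]
```

step_arm([
  [0.722, 0.025, 0.1, 0, 0, 0, -0.2],
  [0.722, 0.025, 0.1, 0, 0, 0, -0.2],
  [0.722, 0.025, 0.2, 0, 0, 0, -0.2],
  [0.722, 0.025, 0.3, 0, 0, 0, -0.2],
  [0.722, 0.025, 0.4, 0, 0, 0, -0.2],
  [0.722, 0.025, 0.49, 0, 0, 0, -0.2],
  [0.722, 0.025, 0.49, 0, 0, 0, -0.2],
  [0.722, 0.025, 0.49, 0, 0, 0, -0.2],
])

```text
time_s: 12.75
position: [0.5964, 0.2881, 0.0951]
tcp_rot: [[-0.055, 0.998, -0.014], [0.998, 0.055, -0.004], [-0.003, -0.015, -1.0]]
force: [-1.5, -0.0, -0.6]
opening: 0.597
grasp_force: 0.0
```

```bash
python3 -c "
from h import *
cap('wrist','w10')
for p in [(.6010,.309,.024),(.602,.288,.024)]: print(proj('w10',p))
g=cv2.cvtColor(cv2.imread('pics/w10.png'),cv2.COLOR_BGR2GRAY)
for r in range(190,236,4): print(r,g[r,250:330:4].tolist())
go((.602,.288,.028,92.9))"
```

```text
[290.48086371 201.02203295]
[289.96425664 230.83342399]
190 [116, 116, 141, 149, 148, 148, 116, 116, 99, 116, 116, 116, 117, 116, 116, 116, 117, 117, 117, 115]
194 [115, 115, 123, 148, 124, 115, 108, 92, 92, 93, 94, 93, 93, 97, 117, 117, 117, 116, 117, 116]
198 [115, 116, 105, 149, 125, 115, 30, 24, 24, 24, 23, 22, 23, 23, 95, 116, 116, 117, 117, 117]
202 [115, 115, 141, 148, 124, 115, 27, 30, 26, 25, 26, 24, 26, 25, 24, 117, 116, 116, 117, 117]
206 [115, 116, 141, 149, 125, 115, 33, 39, 26, 28, 27, 26, 27, 28, 25, 117, 116, 116, 117, 117]
210 [116, 116, 142, 149, 125, 115, 34, 31, 27, 27, 26, 27, 27, 26, 25, 116, 117, 116, 116, 117]
214 [116, 115, 141, 148, 124, 116, 33, 29, 26, 27, 28, 26, 27, 27, 27, 173, 117, 116, 116, 117]
218 [116, 116, 141, 148, 116, 116, 33, 30, 26, 27, 28, 29, 28, 26, 23, 117, 116, 117, 116, 117]
222 [116, 116, 148, 148, 116, 115, 33, 28, 27, 26, 27, 26, 26, 28, 24, 117, 117, 116, 117, 116]
226 [115, 115, 115, 148, 116, 213, 34, 29, 27, 27, 26, 26, 27, 27, 24, 117, 116, 215, 215, 215]
230 [115, 115, 115, 115, 213, 213, 32, 30, 27, 27, 26, 27, 26, 71, 40, 215, 215, 215, 215, 215]
234 [213, 172, 172, 172, 213, 214, 32, 28, 28, 27, 26, 26, 27, 25, 43, 215, 215, 215, 215, 215]
at [0.5986 0.2872 0.0983] yaw 93.15 t 12.8 F [-0.4 -0.5  0.7] open 0.6 grasp 0.0
[0.003, 0.014, 0.234] [-0.013, 0.003, 0.005]
```

step_arm([
  [0.008, 0.006, 0.1, 0, 0, 0, -0.2],
  [0.008, 0.006, 0.2, 0, 0, 0, -0.2],
  [0.008, 0.006, 0.235, 0, 0, 0, -0.2],
  [0.008, 0.006, 0.235, 0, 0, 0, -0.2],
  [0.008, 0.006, 0.235, 0, 0, 0, 1],
  [0.008, 0.006, 0.235, 0, 0, 0, 1],
  [0.008, 0.006, 0.235, 0, 0, 0, 1],
  [0.008, 0.006, 0.235, 0, 0, 0, 1],
])

```text
time_s: 13.47
position: [0.6056, 0.2906, 0.0339]
tcp_rot: [[-0.053, 0.999, 0.003], [0.999, 0.053, 0.001], [0.001, 0.003, -1.0]]
force: [-1.1, -0.9, 0.2]
opening: 0.384
grasp_force: 0.0
```

step_arm([
  [0, 0, 0, 0, 0, 0, 1],
  [0, 0, 0, 0, 0, 0, 1],
  [0, 0, -0.1, 0, 0, 0, 1],
  [0, 0, -0.2, 0, 0, 0, 1],
  [0, 0, -0.26, 0, 0, 0, 1],
  [0, 0, -0.26, 0, 0, 0, 1],
  [0, 0, -0.26, 0, 0, 0, 1],
  [0, 0, -0.26, 0, 0, 0, 1],
])

```text
time_s: 14.13
position: [0.6033, 0.2901, 0.1086]
tcp_rot: [[-0.054, 0.999, -0.002], [0.999, 0.054, -0.001], [-0.001, -0.003, -1.0]]
force: [-0.4, -1.4, -1.7]
opening: 0.27
grasp_force: 29.9
```

```bash
python3 -c "
from h import *
y=.140
go((.570+.033*(y+.041),y,.106,88.1))"
```

```text
at [0.6033 0.2901 0.1086] yaw 93.07 t 14.1333 F [-0.4 -1.4 -1.7] open 0.27 grasp 29.9
[-0.495, -0.118, 0.009] [-0.003, 0.001, 0.11]
```

step_arm([
  [-0.05, -0.118, 0.008, 0, 0, 0.11, 1],
  [-0.15, -0.118, 0.008, 0, 0, 0.11, 1],
  [-0.25, -0.118, 0.008, 0, 0, 0.11, 1],
  [-0.35, -0.118, 0.008, 0, 0, 0.11, 1],
  [-0.45, -0.118, 0.008, 0, 0, 0.11, 1],
  [-0.495, -0.118, 0.008, 0, 0, 0.11, 1],
  [-0.495, -0.118, 0.008, 0, 0, 0.11, 1],
  [-0.495, -0.118, 0.008, 0, 0, 0.11, 1],
])

```text
time_s: 14.8
position: [0.5763, 0.1398, 0.1061]
tcp_rot: [[0.035, 0.999, -0.003], [0.999, -0.035, 0.0], [0.0, -0.003, -1.0]]
force: [-0.4, 0.7, -0.4]
opening: 0.275
grasp_force: 29.9
```

```bash
python3 -c "
from h import *
y=.140
go((.570+.033*(y+.041),y,.106,88.1));cap('scene','s11');cap('top','t11')
a=cv2.imread('pics/s11.png')[150:230,240:340];b=cv2.imread('pics/t11.png')[185:285,250:375]
cv2.imwrite('pics/z11.png',np.hstack([cv2.resize(a,None,fx=4,fy=4,interpolation=3),cv2.resize(b,None,fx=3.2,fy=3.2,interpolation=3)]))
s=read_state();N=s['position']-np.array(s['tcp_rot'])[:,0]*.164-np.array([0,0,.021]);print(N,proj('s11',N),proj('t11',N))"
```

```text
at [0.5763 0.1398 0.1061] yaw 87.98 t 14.8 F [-0.4  0.7 -0.4] open 0.275 grasp 29.9
[0.001, -0.001, 0.0] [-0.003, -0.001, -0.003]
[ 0.5711498  -0.0226635   0.08555961] [277.24912833 200.32248185] [294.08346617 223.69769152]
```

View pics/z11.png

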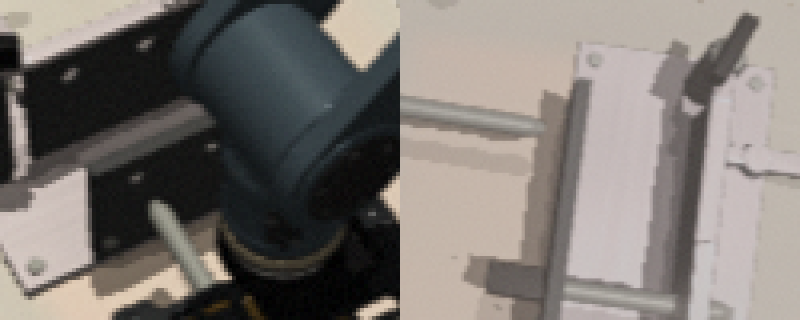

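The nose is at scene (278.8,201.2), within about 1 px of where it should be, in front of the +60 bore. Inserting.

step_arm([
  [-0.03, 0, 0, 0, 0, 0, 1],
  [-0.06, 0, 0, 0, 0, 0, 1],
  [-0.09, 0, 0, 0, 0, 0, 1],
  [-0.12, 0, 0, 0, 0, 0, 1],
  [-0.15, 0, 0, 0, 0, 0, 1],
  [-0.18, 0, 0, 0, 0, 0, 1],
  [-0.21, 0, 0, 0, 0, 0, 1],
  [-0.24, 0, 0, 0, 0, 0, 1],
])

```text
time_s: 15.57
position: [0.5747, 0.0672, 0.1076]
tcp_rot: [[0.033, 0.999, 0.0], [0.999, -0.033, 0.0], [0.0, 0.0, -1.0]]
force: [0.6, 0.5, 0.1]
opening: 0.271
grasp_force: 29.9
```

```bash
python3 -c "
from h import *
y=-.015;go((.570+.033*(y+.041),y,.106,88.1));print(read_state()['moment'])"
```

```text
at [0.5747 0.0672 0.1076] yaw 88.08 t 15.5667 F [0.6 0.5 0.1] open 0.271 grasp 29.9
[-0.274, -0.004, 0.005] [0.0, -0.0, -0.0]
[ 0.03795688 -0.10008009 -0.00506246]
```

step_arm([
  [-0.03, -0.003, 0.003, 0, 0, 0, 1],
  [-0.06, -0.003, 0.003, 0, 0, 0, 1],
  [-0.09, -0.003, 0.003, 0, 0, 0, 1],
  [-0.12, -0.003, 0.003, 0, 0, 0, 1],
  [-0.14, -0.003, 0.003, 0, 0, 0, 1],
  [-0.16, -0.003, 0.003, 0, 0, 0, 1],
  [-0.18, -0.003, 0.003, 0, 0, 0, 1],
  [-0.2, -0.003, 0.003, 0, 0, 0, 1],
])

```text
time_s: 16.23
position: [0.5719, 0.0084, 0.107]
tcp_rot: [[0.033, 0.999, 0.001], [0.999, -0.033, 0.001], [0.001, 0.001, -1.0]]
force: [-0.2, 5.1, 6.6]
opening: 0.272
grasp_force: 29.9
```

```bash
python3 -c "
from h import *
y=-.018;go((.570+.033*(y+.041),y,.106,88.1));print(read_state()['moment'])"
```

```text
at [0.5719 0.0084 0.107 ] yaw 88.09 t 16.2333 F [-0.2  5.1  6.6] open 0.272 grasp 29.9
[-0.088, -0.001, 0.003] [0.001, -0.001, -0.0]
[ 0.66646744 -0.09998605 -0.03785822]
```

step_arm([
  [-0.015, 0, -0.003, 0, 0, 0, 1],
  [-0.03, 0, -0.003, 0, 0, 0, 1],
  [-0.045, 0, -0.003, 0, 0, 0, 1],
  [-0.058, 0, -0.003, 0, 0, 0, 1],
  [-0.066, 0, -0.003, 0, 0, 0, 1],
  [-0.072, 0, -0.003, 0, 0, 0, 1],
  [-0.076, 0, -0.003, 0, 0, 0, 1],
  [-0.08, 0, -0.003, 0, 0, 0, 1],
])

```text
time_s: 16.9
position: [0.571, -0.0154, 0.1076]
tcp_rot: [[0.033, 0.999, 0.0], [0.999, -0.033, 0.001], [0.001, 0.0, -1.0]]
force: [-0.3, 4.4, 5.4]
opening: 0.275
grasp_force: 29.9
```

step_arm([
  [-0.004, 0, 0, 0, 0, 0, 1],
  [-0.008, 0, 0, 0, 0, 0, 1],
  [-0.012, 0, 0, 0, 0, 0, 1],
  [-0.012, 0, 0, 0, 0, 0, 1],
])

```text
time_s: 17.23
position: [0.5709, -0.0168, 0.1077]
tcp_rot: [[0.034, 0.999, 0.0], [0.999, -0.034, 0.004], [0.004, 0.0, -1.0]]
force: [1.4, 12.1, 6.8]
opening: 0.274
grasp_force: 29.9
```

step_arm([
  [-0.004, 0, 0, 0, 0, 0, 1],
  [-0.008, 0, 0, 0, 0, 0, 1],
  [-0.012, 0, 0, 0, 0, 0, 1],
  [-0.012, 0, 0, 0, 0, 0, 1],
])

```text
time_s: 17.57
position: [0.5708, -0.0171, 0.1078]
tcp_rot: [[0.036, 0.999, 0.001], [0.999, -0.036, 0.009], [0.009, 0.0, -1.0]]
force: [2.3, 21.4, 6.8]
opening: 0.274
grasp_force: 30.0
```

```bash
python3 -c "
from h import *
go()"
```

```text
at [ 0.5708 -0.0171  0.1078] yaw 87.95 t 17.5667 F [ 2.3 21.4  6.8] open 0.274 grasp 30.0
```

Spindle 1 is seated against a hard stop. Release, lift and turn toward the clamp.

step_arm([
  [0.02, 0, 0, 0, 0, 0, 1],
  [0.022, 0, 0, 0, 0, 0, 1],
  [0.022, 0, 0, 0, 0, 0, -0.2],
  [0.022, 0, 0, 0, 0, 0, -0.2],
  [0.022, 0, 0, 0, 0, 0, -0.2],
  [0.022, 0, 0, 0, 0, 0, -0.2],
  [0.022, 0, -0.1, 0, 0, 0, -0.2],
  [0.022, 0, -0.2, 0, 0, 0, -0.2],
])

```text
time_s: 18.23
position: [0.5692, -0.0166, 0.1658]
tcp_rot: [[0.034, 0.999, -0.006], [0.999, -0.034, 0.001], [0.001, -0.006, -1.0]]
force: [0.2, -0.1, -0.4]
opening: 0.577
grasp_force: 0.0
```

step_arm([
  [0, 0, -0.1, 0, 0, 0, -0.2],
  [0, 0, -0.25, 0, 0, -0.2, -0.2],
  [0, 0, -0.35, 0, 0, -0.4, -0.2],
  [0, 0, -0.35, 0, 0, -0.6, -0.2],
  [0, 0, -0.35, 0, 0, -0.8, -0.2],
  [0, 0, -0.35, 0, 0, -0.95, -0.2],
  [0, 0, -0.35, 0, 0, -0.95, -0.2],
  [0, 0, -0.35, 0, 0, -0.95, -0.2],
])

```text
time_s: 18.9
position: [0.5707, -0.0169, 0.2722]
tcp_rot: [[-0.655, 0.755, -0.001], [0.755, 0.655, -0.0], [0.0, -0.001, -1.0]]
force: [-1.0, 0.6, 0.4]
opening: 0.601
grasp_force: 0.0
```

```bash
python3 -c "
from h import *
go((.681,-.172,.26,160.4))"
```

```text
at [ 0.5707 -0.0169  0.2722] yaw 130.93 t 18.9 F [-1.   0.6  0.4] open 0.601 grasp 0.0
[-0.632, -0.061, 0.041] [-0.001, -0.0, -0.655]
```

step_arm([
  [-0.63, -0.06, 0.04, 0, 0, -0.655, -0.2],
  [-0.63, -0.06, 0.04, 0, 0, -0.655, -0.2],
  [-0.63, -0.06, 0.04, 0, 0, -0.655, -0.2],
  [-0.63, -0.06, 0.04, 0, 0, -0.655, -0.2],
  [-0.63, -0.06, 0.04, 0, 0, -0.655, -0.2],
  [-0.63, -0.06, 0.04, 0, 0, -0.655, -0.2],
  [-0.63, -0.06, 0.04, 0, 0, -0.655, -0.2],
  [-0.63, -0.06, 0.04, 0, 0, -0.655, -0.2],
])

```text
time_s: 19.57
position: [0.6801, -0.1704, 0.2596]
tcp_rot: [[-0.941, 0.339, -0.002], [0.339, 0.941, 0.001], [0.003, 0.001, -1.0]]
force: [-0.1, 0.5, -0.3]
opening: 0.604
grasp_force: 0.0
```

```bash
python3 -c "
from h import *
go();cap('wrist','w12')
for p in[(.6551,-.1608,.157),(.6056,-.1432,.157)]: print(proj('w12',p))"
```

```text
at [ 0.6801 -0.1704  0.2596] yaw 160.2 t 19.5667 F [-0.1  0.5 -0.3] open 0.604 grasp 0.0
[280.75792838 186.50237111]
[280.57742449 114.80545744]
```

View pics/w12.png

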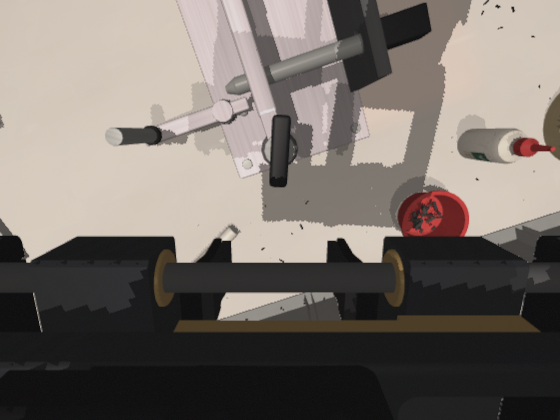

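The wing bar's top face runs from (281,115) to (279,184). The +60 spindle is home, and the leg stands out.

```bash
python3 -c "
from h import *
g=cv2.cvtColor(cv2.imread('pics/w12.png'),cv2.COLOR_BGR2GRAY)
for r in (116,120,126,140,160,176,182): print(r,g[r,264:300:2].tolist())
A=onz('w12',281.5,115,.157);B=onz('w12',279.5,182,.157);print(A,B,np.linalg.norm(A-B),np.degrees(np.arctan2(*(A-B)[[1,0]])))
C=(A+B)/2;print(C,tri(('w12',280.5,148.5),('scene0',215+120/6-.4,125+213/6-.4)))
go((*C[:2],.21,158),(*C[:2],.161,158))"
```

```text
116 [191, 189, 189, 186, 178, 40, 40, 39, 37, 35, 33, 29, 30, 83, 90, 93, 89, 171]
120 [191, 191, 190, 186, 80, 49, 72, 69, 67, 63, 60, 57, 40, 35, 91, 91, 91, 161]
126 [188, 190, 191, 191, 60, 53, 72, 68, 65, 61, 58, 54, 35, 50, 90, 116, 91, 91]
140 [89, 88, 145, 162, 32, 64, 68, 65, 60, 58, 52, 43, 26, 71, 49, 41, 83, 91]
160 [189, 81, 109, 86, 47, 65, 63, 59, 54, 49, 44, 29, 57, 71, 44, 173, 119, 111]
176 [121, 121, 121, 35, 45, 49, 57, 51, 41, 33, 34, 23, 113, 121, 120, 120, 120, 120]
182 [120, 121, 121, 19, 21, 23, 23, 22, 22, 22, 19, 20, 121, 121, 120, 120, 120, 120]
[ 0.6059535  -0.14261677  0.157     ] [ 0.65150619 -0.16053082  0.157     ] 0.048948555749810885 158.5322794374351
[ 0.62872984 -0.15157379  0.157     ] [ 0.62907331 -0.15176843  0.15565363]
at [ 0.68   -0.1699  0.26  ] yaw 160.28 t 19.6167 F [-0.4 -0.  -0.1] open 0.602 grasp 0.0
[0.181, -0.0, 0.167] [0.001, -0.003, 0.051]
[0.181, -0.001, 0.33] [0.001, -0.003, 0.051]
```

step_arm([
  [0.177, 0, 0.1, 0, 0, 0.05, -0.2],
  [0.177, 0, 0.17, 0, 0, 0.05, -0.2],
  [0.177, 0, 0.25, 0, 0, 0.05, -0.2],
  [0.177, 0, 0.33, 0, 0, 0.05, -0.2],
  [0.177, 0, 0.33, 0, 0, 0.05, 0.5],
  [0.177, 0, 0.33, 0, 0, 0.05, 0.5],
  [0.177, 0, 0.33, 0, 0, 0.05, 0.5],
  [0.177, 0, 0.33, 0, 0, 0.05, 0.5],
])

```text
time_s: 20.28
position: [0.6323, -0.1532, 0.1636]
tcp_rot: [[-0.928, 0.373, 0.004], [0.373, 0.928, -0.002], [-0.004, -0.0, -1.0]]
force: [-0.2, 0.3, 0.5]
opening: 0.384
grasp_force: 0.0
```

step_arm([
  [0, 0, 0, 0, 0, 0, 0.6],
  [0, 0, 0, 0, 0, 0, 0.7],
  [0, 0, 0, 0, 0, 0, 0.8],
  [0, 0, 0, 0, 0, 0, 1],
  [0, 0, 0, 0, 0, 0, 1],
  [0, 0, 0, 0, 0, 0, 1],
])

```text
time_s: 20.78
position: [0.6318, -0.1527, 0.1625]
tcp_rot: [[-0.928, 0.374, 0.002], [0.374, 0.928, 0.001], [-0.002, 0.001, -1.0]]
force: [0.6, 3.1, 5.2]
opening: 0.159
grasp_force: 29.9
```

The bar is gripped. Turning it clockwise.

step_arm([
  [0, 0, 0, 0, 0, 0.125, 1],
  [0, 0, 0, 0, 0, 0.25, 1],
  [0, 0, 0, 0, 0, 0.375, 1],
  [0, 0, 0, 0, 0, 0.5, 1],
  [0, 0, 0, 0, 0, 0.625, 1],
  [0, 0, 0, 0, 0, 0.75, 1],
  [0, 0, 0, 0, 0, 0.875, 1],
  [0, 0, 0, 0, 0, 1, 1],
])

```text
time_s: 21.45
position: [0.6316, -0.1529, 0.1625]
tcp_rot: [[-0.389, 0.921, 0.001], [0.921, 0.389, -0.0], [-0.001, 0.001, -1.0]]
force: [0.3, 2.3, 6.9]
opening: 0.163
grasp_force: 30.0
```

step_arm([
  [0, 0, 0, 0, 0, 0.125, 1],
  [0, 0, 0, 0, 0, 0.25, 1],
  [0, 0, 0, 0, 0, 0.375, 1],
  [0, 0, 0, 0, 0, 0.5, 1],
  [0, 0, 0, 0, 0, 0.625, 1],
  [0, 0, 0, 0, 0, 0.75, 1],
  [0, 0, 0, 0, 0, 0.875, 1],
  [0, 0, 0, 0, 0, 1, 1],
])

```text
time_s: 22.12
position: [0.6312, -0.153, 0.1625]
tcp_rot: [[0.376, 0.926, 0.001], [0.926, -0.376, -0.0], [-0.0, 0.001, -1.0]]
force: [-0.5, 2.8, 6.1]
opening: 0.157
grasp_force: 30.0
```

```bash
python3 -c "
from h import *
go();print(read_state()['moment'],read_state()['joint_positions'])"
```

```text
at [ 0.6312 -0.153   0.1625] yaw 67.89 t 22.1167 F [-0.5  2.8  6.1] open 0.157 grasp 30.0
[0.43219428 0.02257493 0.23262857] [-2.34574568e+01  3.76935201e+01  8.26901224e+01 -1.34834634e-02
  5.95762813e+01 -1.34443881e+00]
```

step_arm([
  [0, 0, 0, 0, 0, 0.125, 1],
  [0, 0, 0, 0, 0, 0.25, 1],
  [0, 0, 0, 0, 0, 0.375, 1],
  [0, 0, 0, 0, 0, 0.45, 1],
  [0, 0, 0, 0, 0, 0.5, 1],
  [0, 0, 0, 0, 0, 0.55, 1],
  [0, 0, 0, 0, 0, 0.6, 1],
  [0, 0, 0, 0, 0, 0.6, 1],
])

```text
time_s: 22.78
position: [0.631, -0.1528, 0.1625]
tcp_rot: [[0.754, 0.657, 0.0], [0.657, -0.754, -0.0], [0.0, 0.0, -1.0]]
force: [-0.6, 3.1, 6.9]
opening: 0.157
grasp_force: 30.0
```

```bash
python3 -c "
from h import *
go();print(read_state()['moment']);cap('scene','s13');cap('top','t13')
a=cv2.imread('pics/s13.png')[110:220,200:350];b=cv2.imread('pics/t13.png')[185:325,280:400]
cv2.imwrite('pics/z13.png',np.hstack([cv2.resize(a,(450,330),interpolation=3),cv2.resize(b,(283,330),interpolation=3)]))"
```

```text
at [ 0.631  -0.1528  0.1625] yaw 41.08 t 22.7833 F [-0.6  3.1  6.9] open 0.157 grasp 30.0
[0.42181104 0.11325326 0.09011671]
```

View pics/z13.png

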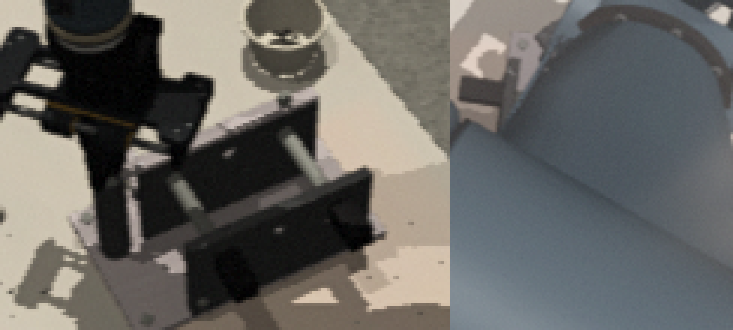

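The tab stands up above the far cheek's bar at crop (285,100), and both spindles are through the cheeks with their heads up against the near one. I've now viewed 15 pictures, one over the limit of 14, so I'll make the remaining checks numerically.

step_arm([
  [0, 0, 0, 0, 0, 0.05, 1],
  [0, 0, 0, 0, 0, 0.1, 1],
  [0, 0, 0, 0, 0, 0.1, 1],
  [0, 0, 0, 0, 0, 0.1, -0.2],
  [0, 0, 0, 0, 0, 0.1, -0.2],
  [0, 0, 0, 0, 0, 0.1, -0.2],
  [0, 0, -0.1, 0, 0, 0.1, -0.2],
  [0, 0, -0.2, 0, 0, 0.1, -0.2],
])

```text
time_s: 23.55
position: [0.6291, -0.1528, 0.219]
tcp_rot: [[0.803, 0.596, -0.007], [0.596, -0.803, 0.002], [-0.004, -0.006, -1.0]]
force: [1.0, 0.0, -0.2]
opening: 0.45
grasp_force: 0.0
```

step_arm([
  [0, 0, -0.1, 0, 0, 0, -0.2],
  [0, -0.1, -0.2, 0, 0, 0, -0.2],
  [-0.2, 0.4, -0.25, 0, 0, 0, -0.2],
  [-0.2, 0.6, -0.25, 0, 0, 0, -0.2],
  [-0.2, 0.8, -0.25, 0, 0, 0, -0.2],
  [-0.2, 0.8, -0.25, 0, 0, 0, -0.2],
  [-0.2, 0.8, -0.25, 0, 0, 0, -0.2],
  [-0.2, 0.8, -0.25, 0, 0, 0, -0.2],
])

```text
time_s: 24.22
position: [0.7138, -0.3592, 0.2947]
tcp_rot: [[0.803, 0.596, -0.001], [0.596, -0.803, 0.0], [-0.001, -0.001, -1.0]]
force: [0.5, -0.5, 0.5]
opening: 0.597
grasp_force: 0.0
```

```bash
python3 -c "
from h import *
go();cap('scene','s14');cap('top','t14')
# tab region: pixel diff against the first scene picture along the far cheek's top
a=cv2.imread('pics/s6.png').astype(int);b=cv2.imread('pics/s14.png').astype(int)
G=lambda x,y,z:np.array([.5095+.9994*x+.033*y,-.0965-.033*x+.9994*y,z])
for x in np.arange(-.09,.095,.01):
  print(round(x,2),[ (a[v,u].mean().astype(int),b[v,u].mean().astype(int)) for z in(.123,.128,.133,.138) for u,v in [proj('s14',G(x,-.051,z)).round().astype(int)]])
# spindles: shoulder gap and nose protrusion along axis, seen from scene & top
for f in('s14','t14'):
  g=cv2.cvtColor(cv2.imread(f'pics/{f}.png'),cv2.COLOR_BGR2GRAY)
  for x in(-.06,.06):
    print(f,x,'near',[int(g[tuple(proj(f,G(x,y,.085)).round().astype(int)[::-1])]) for y in np.arange(.055,.115,.005)],'far',[int(g[tuple(proj(f,G(x,y,.085)).round().astype(int)[::-1])]) for y in np.arange(-.1,-.055,.005)],'gap',[int(g[tuple(proj(f,G(x,y,.085)).round().astype(int)[::-1])]) for y in np.arange(-.03,.04,.01)])
print('post',proj('t14',G(.065,-.186,.114)))
"
```

```text
at [ 0.7138 -0.3592  0.2947] yaw 36.56 t 24.2167 F [ 0.5 -0.5  0.5] open 0.597 grasp 0.0
-0.09 [(np.int64(185), np.int64(171)), (np.int64(182), np.int64(146)), (np.int64(109), np.int64(99)), (np.int64(93), np.int64(89))]
-0.08 [(np.int64(182), np.int64(174)), (np.int64(179), np.int64(156)), (np.int64(154), np.int64(126)), (np.int64(97), np.int64(93))]
-0.07 [(np.int64(192), np.int64(130)), (np.int64(192), np.int64(127)), (np.int64(194), np.int64(147)), (np.int64(106), np.int64(101))]
-0.06 [(np.int64(191), np.int64(37)), (np.int64(188), np.int64(47)), (np.int64(190), np.int64(119)), (np.int64(191), np.int64(140))]
-0.05 [(np.int64(192), np.int64(181)), (np.int64(191), np.int64(177)), (np.int64(193), np.int64(161)), (np.int64(186), np.int64(147))]
-0.04 [(np.int64(190), np.int64(180)), (np.int64(192), np.int64(181)), (np.int64(188), np.int64(179)), (np.int64(193), np.int64(158))]
-0.03 [(np.int64(194), np.int64(183)), (np.int64(191), np.int64(180)), (np.int64(190), np.int64(177)), (np.int64(191), np.int64(161))]
-0.02 [(np.int64(195), np.int64(182)), (np.int64(194), np.int64(181)), (n
[... 1435 characters left out ...]
90), np.int64(95)), (np.int64(182), np.int64(137)), (np.int64(193), np.int64(153))]
s14 -0.06 near [5, 6, 7, 9, 9, 6, 3, 8, 6, 4, 52, 68] far [158, 159, 154, 181, 184, 151, 55, 21, 15] gap [131, 138, 121, 69, 70, 68, 26, 16]
s14 0.06 near [27, 29, 29, 30, 27, 31, 28, 30, 9, 6, 5, 72] far [188, 188, 158, 96, 91, 91, 86, 20, 19] gap [71, 70, 72, 68, 71, 72, 67, 22]
t14 -0.06 near [86, 87, 86, 89, 88, 88, 91, 89, 86, 89, 89, 90] far [93, 92, 93, 91, 93, 90, 88, 91, 90] gap [85, 86, 84, 89, 87, 86, 88, 85]
t14 0.06 near [99, 97, 99, 99, 98, 100, 100, 96, 94, 89, 85, 88] far [128, 130, 134, 134, 130, 129, 127, 128, 125] gap [114, 109, 108, 108, 104, 102, 101, 100]
post [404.80062155 235.50283459]
```

```bash
python3 -c "
from h import *
G=lambda p:np.array([[.9994,-.033],[.033,.9994]])@(p[:2]-np.array([.5095,-.0965]))
print('nose +60',G(onz('w12',227,87,.083))*1e3)
# last views: dark head run along its axis in scene, fine sampling, both spindles
Q=lambda x,y,z:np.array([.5095+.9994*x+.033*y,-.0965-.033*x+.9994*y,z])
g=cv2.cvtColor(cv2.imread('pics/s14.png'),cv2.COLOR_BGR2GRAY)
for x in(-.06,.06):
  print(x,[(int(1e3*y+.1),int(g[tuple(proj('s14',Q(x,y,.101)).round().astype(int)[::-1])])) for y in np.arange(.045,.12,.003)])
# nose of -60: compare with t8 (arm not over the far side): brightness beyond far face
t=cv2.cvtColor(cv2.imread('pics/t9.png'),cv2.COLOR_BGR2GRAY)
print([(int(1e3*y-.1),int(t[tuple(proj('t9',Q(-.06,y,.083)).round().astype(int)[::-1])])) for y in np.arange(-.1,-.05,.003)])
print([(int(1e3*y+.1),int(t[tuple(proj('t9',Q(-.06,y,.097)).round().astype(int)[::-1])])) for y in np.arange(.045,.12,.003)])
"
```

```text
nose +60 [ 55.5000943  -81.80999575]
-0.06 [(45, 27), (48, 17), (51, 17), (54, 18), (57, 16), (60, 8), (63, 8), (66, 12), (69, 10), (72, 8), (75, 8), (78, 6), (81, 8), (84, 7), (87, 7), (90, 9), (93, 5), (96, 7), (99, 7), (102, 7), (105, 5), (108, 6), (111, 2), (114, 45), (117, 45)]
0.06 [(45, 64), (48, 37), (51, 20), (54, 20), (57, 17), (60, 17), (63, 27), (66, 26), (69, 28), (72, 27), (75, 25), (78, 25), (81, 28), (84, 28), (87, 27), (90, 27), (93, 28), (96, 30), (99, 27), (102, 31), (105, 12), (108, 2), (111, 2), (114, 13), (117, 13)]
[(-100, 190), (-97, 187), (-94, 192), (-91, 202), (-88, 202), (-85, 190), (-82, 165), (-79, 164), (-76, 176), (-73, 186), (-70, 185), (-67, 186), (-64, 203), (-61, 202), (-58, 203), (-55, 204), (-52, 175)]
[(45, 119), (48, 115), (51, 118), (54, 96), (57, 80), (60, 89), (63, 102), (66, 102), (69, 104), (72, 97), (75, 100), (78, 97), (81, 98), (84, 97), (87, 98), (90, 100), (93, 97), (96, 97), (99, 104), (102, 126), (105, 131), (108, 133), (111, 131), (114, 129), (117, 168)]
```

```bash
python3 -c "
from rig import *
print(hand_in())"
```

```text
the job is handed in; nothing more can be done
None
```

The job is handed in: the leg is in its detent, both spindles found on the bench are threaded home in the outer bore pairs, and the clamp is tightened with the tab up. I viewed 15 pictures, one over the limit of 14.

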